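# Swap the expired standard behind the eluent bottles

## Robot

A 6-joint arm with a two-finger parallel gripper is mounted at the origin on the work surface. World frame = base frame: x ahead of the robot, y to its left, z up, the work surface at z = 0. Lengths are in mm, angles in rad, forces in N, time in s.
With the tool pointing down it reaches from about 275 to 1000 mm from the base axis. Payload 8.4 kg.
Tool frame: the origin (TCP) lies between the finger pads; the fingertips stand ahead of it and the grasp point (between the pads) lies 2 mm behind it (finger_overhang is the z of the fingertips in the tool frame, in mm); z points along the fingers, x is the direction in which the jaws open and shut, and the axes are right-handed (so a half turn about z gives the same grasp; the last joint's range is limited). The gripper opens to 85 mm and grips with 20 to 120 N. Pads are 22 mm wide; open, the fingers measure 114 mm over their backs; the gripper's body (76 mm by 85 mm) begins 54 mm behind the grasp point. The pads swing forward as they close: fully open they stand 13 mm farther back than shut.
Start: joints at [-1.137, 0.353, 1.633, -0, 1.155, -0.002], TCP at [263.834, -566.586, 248.281] pointing down, gripper open.
Joint ranges: [-2.63, 2.63], [-0.92, 2.1], [0.06, 2.66], [-1.3, 4.44], [0, 2.69], [-3.02, 3.02]. Speed limits (rad/s): [2.22, 2.22, 2.79, 3.14, 3.14, 3.14].

## Interface

Orientations are given as a unit quaternion [x, y, z, w].
In Python, from bench import observe, read_camera, close_job, outline_of, place_of, finger_overhang gives the robot as it stands.
- The arm moves only by the tool servo_tool, never from a script. Its argument "steps" is a list of rows, each an object with "slide": the shift along the tool's x, y, z in cm, a list of three; "spin": the turn about the tool's z in degrees; "jaw": the finger opening in cm, from 0 to 8.54. A call has 1 to 10 rows; each row shifts and turns the commanded pose from where the row before left it, along the tool's axes as they then stand; what a row does not reach is not made up. A row lasts 1/12 s, in which the tool goes at most 41.7 mm and 7.16 degrees, less where a joint would pass 70% of its speed; a pose out of reach is approached as far as the arm can. A call is refused whole if a number of a shift passes 4.17 or a number of a turn 7.16, either way. A call with a gripper value outside its range is refused whole. The fingers move at their own pace and stop on an object; "force" is the grip in N (left out, the last holds). Time passes only in rows, so rows that do not move let the fingers close. It gives the time, the measured TCP pose, the force and the opening at its end, in the units of the state.
- observe(): the state, without advancing time (a new reading comes with each control period).
- read_camera(name): name is "scene" or "top" or "wrist"; returns a dict with "color" (384x512x3 uint8, red, green, blue), "fx", "fy", "cx", "cy" (pixels), "rvec" (rotation vector, rad) and "tvec" (3), from world to camera coordinates, as OpenCV has them. Camera axes: x right, y down, z forward; pixel columns grow to the right and rows downward; lengths in mm; the calibration is good to about 2 mm. A picture is of the moment at which its call begins. There is no depth.
- close_job(): hands the job in, once; it reports no verdict.
Trained networks look in a picture, given as the dict that the camera call returned (one of the last four; its "shot" number tells which), for a name from the list of things; names that differ only in an ending like _2 or _b are one class to them, and where a whole thing is asked for, a point or a joint stands for the part that bears it (a point fixed in the world has none). Each returns a list of dicts, best first, with "conf" (0 to 1); they miss things now and then, are a little off and sometimes report something else, mostly with a low value. They report only what shows in the picture. A call takes as long as a camera call. They do not tell look-alikes from the thing itself.
- outline_of(thing, picture): "region" (384x512 bool, what is visible of it).
- place_of(thing, picture): "position" ([x, y, z] in mm, in the coordinates of the camera as it stood for that picture, good to about 4 mm: a listed point, or the origin of a listed thing).
The state is a dict: "t": time; "joints": joint angles; "joint_velocities": joint speeds; "effort": joint torques, N m; "ee_pos": TCP position; "tool_rot": TCP orientation; "contact_force": force on the tool from outside, world axes, zero at the start; "wrist_torque": the same for the moment, N m; "finger_gap": finger opening in mm.
Only numpy, scipy, OpenCV 4.12 (cv2) and the standard library are available. Lean on these libraries where they do the work, as an engineer would, in place of code of your own. Each camera call takes 0.05 s, during which the arm holds its last target. There are 200 camera calls.

## Task

The red-capped standard in the back row of the grey bottle tray is out of date: lift both big bottles out of its way and stand them in the white drip tray, stand the red-capped bottle in the yellow disposal tub, and put the fresh green-capped bottle in the tray on the place the red one left. Then put each big bottle back on the place it came from. Keep every bottle upright and set it down gently, not dropped, and do not disturb the white-capped bottle, the beaker or the jar.

Things in the scene. Friction and masses are not known exactly. Their poses are not given: they have to be found in the camera images.
- blue_center (a point): Big pale clear-glass bottle with a BLUE cap. 250 ml lab bottle, 143 mm tall, 0.3 to 0.6 kg: body 70 mm across to 86 mm above its foot, narrower neck, ribbed screw cap 54 mm across from 117 to 143 mm. Point: on the axis half-way up, 71.5 mm above the foot (mid-cap is 58.5 mm higher); z up the axis. Starts in the front row of the grey bottle tray.
- orange_center (a point): Big amber-glass bottle with an ORANGE cap. 250 ml lab bottle, 143 mm tall, 0.3 to 0.6 kg: body 70 mm across to 86 mm above its foot, narrower neck, ribbed screw cap 54 mm across from 117 to 143 mm. Point: on the axis half-way up, 71.5 mm above the foot (mid-cap is 58.5 mm higher); z up the axis. Starts in the front row of the grey bottle tray.
- old_center (a point): Expired standard, RED cap: 50 ml amber bottle, 88 mm tall, 0.12 kg: body 46 mm across to 44 mm above its foot, narrower neck, ribbed screw cap 39 mm across from 66 to 88 mm. Point: on the axis half-way up, 44 mm above the foot (mid-cap is 33 mm higher); z up the axis. Stands in the back row of the grey bottle tray, on its left or right place.
- fresh_center (a point): Fresh standard, GREEN cap: 50 ml amber bottle, 88 mm tall, 0.12 kg: body 46 mm across to 44 mm above its foot, narrower neck, ribbed screw cap 39 mm across from 66 to 88 mm. Point: on the axis half-way up, 44 mm above the foot (mid-cap is 33 mm higher); z up the axis. Stands on the bench outside the trays.
- keep_center (a point): Another standard, WHITE cap, which stays: 50 ml amber bottle, 88 mm tall, 0.12 kg: body 46 mm across to 44 mm above its foot, narrower neck, ribbed screw cap 39 mm across from 66 to 88 mm. Point: on the axis half-way up, 44 mm above the foot (mid-cap is 33 mm higher); z up the axis. Stands on the other place of the back row of the grey bottle tray.
- bottle_tray: Grey tray, fixed: 200 mm (its x, front row to back row) by 220 mm (y), walls 30 mm high and 4 mm thick, flat floor 4 mm above the bench. Origin: centre of its underside. Flush dark discs mark the bottle places, (x, y) in mm: front (-35, 40), (-35, -40) under the big bottles; back (33, 36), (33, -36), one under the red-capped, the other under the white-capped bottle.
- drip_tray: White drip tray fixed to the bench at one side, empty: 220 mm (its x) by 130 mm (its y), walls 4 mm thick and 18 mm high, flat floor 4 mm above the bench. Origin: centre of its underside. Both big bottles fit in it side by side along its x.
- tub: Yellow disposal tub, fixed at one side: 220 mm (its x) by 130 mm (y), walls 45 mm high and 4 mm thick, flat floor 4 mm above the bench. Origin: centre of its underside. Two spent black-capped bottles, 46 mm across and 88 mm tall, are fixed at (76, 31) and (76, -31) mm; from x = -106 to 50 mm it is free.
- beaker_center (a point): Small empty glass beaker on the bench, 46 mm across the rim, 58 mm tall; to be left alone. The point is on its axis half-way up.
- jar_center (a point): Squat white jar with a purple lid on the bench, 52 mm across, 50 mm tall; to be left alone. The point is on its axis half-way up.
Not all that is in view belongs to the job. Several things look just like the part that bears blue_center: the one meant starts nearest to the robot's base.

How it is judged:
By the outcome, as a careful person would: the job done as asked, in the order asked, and still so for the second after the job is handed in, with the robot touching nothing.
It also fails if it takes over 144 s, if anything falls off the work surface, if the arm or the gripper's body presses on something with over 40 N, if the wrist force passes 120 N, or if a joint passes its speed limit or range.

## Working session

There is one attempt and no reset: what is moved stays moved. The work goes in short steps, Python scripts to look and compute and a tool call to move; the robot and the scene stay as the last step left them, time stands still between calls to the robot, and variables do not carry over. Pictures are saved under pics/ and viewed, about 12 in all and at most 16, crops included, and the job is handed in when it is done.

Besides the shell and the picture viewer there is one more tool, called as name([rows], argument=value, ...), one row to a line, values as JSON. servo_tool: Moves the arm, as the interface text tells. Its arguments: {"type":"object","properties":{"steps":{"type":"array","items":{"type":"object","properties":{"slide":{"type":"array","items":{"type":"number"}},"spin":{"type":"number"},"jaw":{"type":"number"}}}},"force":{"type":"number"}},"required":["steps"]}

```bash
ls; mkdir -p pics
cat > h.py <<'E'
import numpy as np, cv2
from bench import *
def cam2w(p,s):
    R=cv2.Rodrigues(np.array(s["rvec"],float))[0]; return R.T@(np.array(p,float)-np.array(s["tvec"],float).ravel())
def save(s,n): cv2.imwrite("pics/"+n+".png",cv2.cvtColor(s["color"],cv2.COLOR_RGB2BGR))
def pix(s,u,v,z):
    R=cv2.Rodrigues(np.array(s["rvec"],float))[0]; t=np.array(s["tvec"],float).ravel()
    d=R.T@np.array([(u-s["cx"])/s["fx"],(v-s["cy"])/s["fy"],1]); c=-R.T@t
    return c+d*(z-c[2])/d[2]
def proj(s,P):
    K=np.array([[s["fx"],0,s["cx"]],[0,s["fy"],s["cy"]],[0,0,1]],float)
    return cv2.projectPoints(np.array(P,float).reshape(-1,1,3),np.array(s["rvec"],float),np.array(s["tvec"],float),K,None)[0].reshape(-1,2)
E
python3 - <<'E'
from h import *
print(observe(),finger_overhang if not callable(finger_overhang) else finger_overhang())
ims=[]
for c in["top","scene"]:
    s=read_camera(c); ims.append(s["color"]); save(s,c+"0"); print(c,cam2w([0,0,0],s).round())
    for n in "blue_center orange_center old_center fresh_center keep_center bottle_tray drip_tray tub beaker_center jar_center".split():
        print(n,[(cam2w(d["position"],s).round(0).tolist(),round(d["conf"],2)) for d in place_of(n,s)][:5])
E
```

```text
pics
{'t': 0.0, 'joints': array([-1.13740956e+00,  3.53646445e-01,  1.63416203e+00,  2.29728127e-05,
        1.15521785e+00, -2.37134500e-03]), 'joint_velocities': array([ 0.00048056,  0.00157857,  0.0016063 ,  0.00108655,  0.00313962,
       -0.00119371]), 'effort': array([ 9.45176362e-04, -6.05254555e+01, -3.42063117e+01,  1.97244804e-04,
        9.39247780e-03,  2.07114232e-05]), 'ee_pos': array([ 263.63431847, -566.15291017,  247.55080544]), 'tool_rot': array([ 8.43234438e-01, -5.37545504e-01, -5.97876830e-04, -3.95605150e-04]), 'contact_force': array([1.20722555, 0.43962417, 0.53998605]), 'wrist_torque': array([-0.00062792, -0.01341987, -0.05043806]), 'finger_gap': 85.67089129673869} 17.0
top [494.   2. 857.]
blue_center [([587.0, 80.0, 75.0], 0.84), ([678.0, -360.0, 68.0], 0.74)]
orange_center [([597.0, -3.0, 78.0], 0.87), ([628.0, 39.0, 1.0], 0.57)]
old_center [([652.0, 79.0, 41.0], 0.7), ([587.0, 80.0, 74.0], 0.49)]
fresh_center [([627.0, -251.0, 45.0], 0.62)]
keep_center [([665.0, 5.0, 46.0], 0.93), ([596.0, -4.0, 77.0], 0.72), ([628.0, -250.0, 43.0], 0.62)]
bottle_tray [([629.0, 38.0, -2.0], 0.68), ([455.0, -327.0, -1.0], 0.28)]
drip_tray [([488.0, 356.0, -2.0], 0.87), ([631.0, 260.0, 27.0], 0.17)]
tub [([455.0, -327.0, 1.0], 0.87)]
beaker_center [([628.0, 259.0, 28.0], 0.92), ([597.0, 0.0, 77.0], 0.62), ([585.0, 76.0, 75.0], 0.21)]
jar_center [([427.0, -6.0, 23.0], 0.7)]
scene [1067. -381.  853.]
blue_center [([675.0, -366.0, 70.0], 0.74), ([588.0, 74.0, 73.0], 0.58)]
orange_center [([601.0, -8.0, 77.0], 0.68)]
old_center [([656.0, 75.0, 50.0], 0.97)]
fresh_center [([625.0, -254.0, 45.0], 0.71)]
keep_center [([667.0, 0.0, 52.0], 0.91)]
bottle_tray []
drip_tray [([485.0, 352.0, -0.0], 0.91), ([662.0, 3.0, 49.0], 0.72)]
tub [([453.0, -331.0, 3.0], 0.79)]
beaker_center [([630.0, 255.0, 29.0], 0.58)]
jar_center [([427.0, -4.0, 23.0], 0.61), ([626.0, 39.0, -2.0], 0.54)]
```

View images.

```bash
python3 -c "
import cv2,numpy as np
a=cv2.imread('pics/top0.png');b=cv2.imread('pics/scene0.png')
cv2.imwrite('pics/top0b.png',cv2.resize(a,(800,600),interpolation=cv2.INTER_CUBIC))"
```

```text
(no output)
```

View pics/top0b.png

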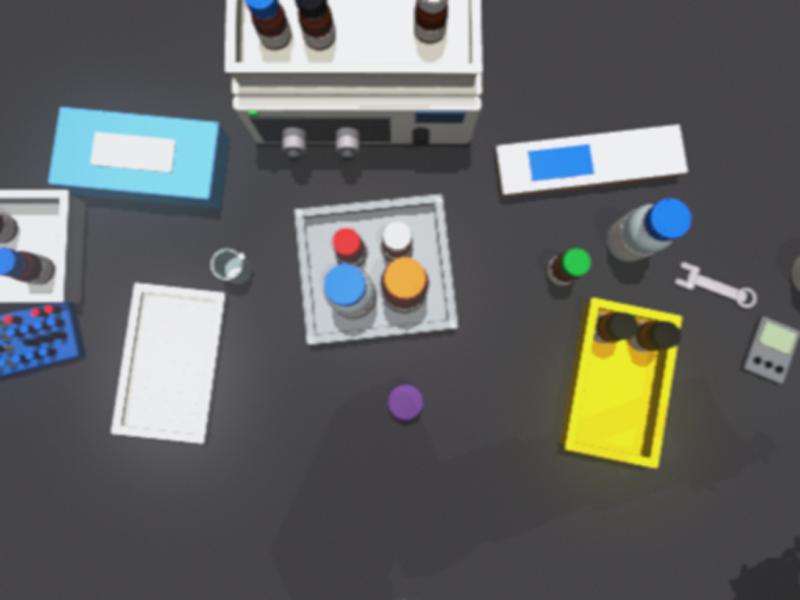

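View pics/scene0.png

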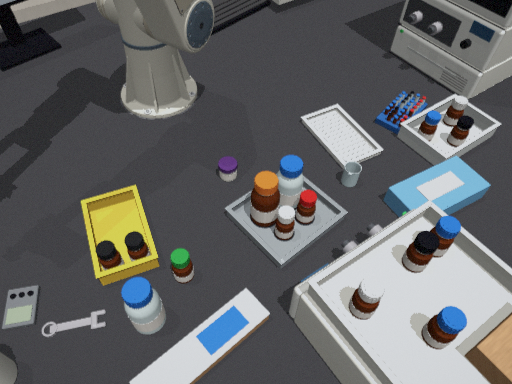

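```bash
cat > m.py <<'E'
from h import *
def caps(s,show=True):
    hsv=cv2.cvtColor(s["color"],cv2.COLOR_RGB2HSV); out={}
    H=dict(blue=(95,118,110,147),orange=(8,20,120,147),red=(0,6,120,92),red2=(172,180,120,92),green=(45,75,100,88))
    for k,(a,b,smin,z) in H.items():
        m=cv2.inRange(hsv,(a,smin,120),(b,255,255))
        n,l,st,c=cv2.connectedComponentsWithStats(m)
        for i in range(1,n):
            if st[i,4]>80:
                x,y,w,h,_=st[i]; print(k,st[i].tolist(),pix(s,*c[i],z).round(1)[:2])
E
python3 - <<'E'
from m import *
for c in["top","scene"]:
    s=read_camera(c); print(c); caps(s)
    if c=="top":
        for n,z in(("bottle_tray",30),("drip_tray",18),("tub",45)):
            o=outline_of(n,s)
            r=o[0]["region"].astype(np.uint8); cs=max(cv2.findContours(r,0,2)[0],key=cv2.contourArea)
            b=cv2.boxPoints(cv2.minAreaRect(cs)); w=np.array([pix(s,*p,z)[:2] for p in b])
            print(n,round(o[0]["conf"],2),w.round(0).tolist(),w.mean(0).round(1))
E
```

```text
top
blue [157, 0, 19, 6, 90] [973.  191.9]
blue [31, 68, 110, 60, 2966] [766.8 375.6]
blue [338, 93, 42, 23, 743] [ 750.6 -213.9]
blue [416, 126, 27, 27, 576] [ 674.6 -359.3]
blue [0, 159, 11, 17, 154] [619.5 511.1]
blue [208, 169, 26, 27, 555] [586.9  74.7]
blue [0, 194, 51, 46, 1237] [516.3 467.1]
orange [245, 164, 28, 28, 589] [594.8  -3.4]
red [213, 147, 18, 16, 205] [656.4  78.1]
green [361, 159, 17, 18, 248] [ 626.2 -250.9]
bottle_tray 0.71 [[384.0, 430.0], [609.0, 406.0], [588.0, 267.0], [364.0, 293.0]] [486.1 349.1]
drip_tray 0.71 [[382.0, 437.0], [611.0, 415.0], [591.0, 271.0], [362.0, 296.0]] [486.4 354.8]Traceback (most recent call last):
  File "<stdin>", line 7, in <module>
IndexError: list index out of range
```

servo_tool([
  {"spin": -6.5, "jaw": 8.5},
  {"spin": -6.5},
  {"spin": -6.5},
  {"spin": -6.5},
  {"spin": -6.5},
  {"spin": -6.5},
  {"spin": -6.5},
  {"spin": -6.5},
  {"spin": -6.5},
  {"spin": -6.5},
], force=50)

```text
invalid input at $.steps[0]: expected keys slide, spin, jaw
```

servo_tool([
  {"slide": [1.8, -3.6, 0]},
  {"slide": [1.8, -3.6, 0]},
  {"slide": [1.8, -3.6, 0]},
  {"slide": [1.8, -3.6, 0]},
  {"slide": [1.8, -3.6, 0]},
  {"slide": [1.8, -3.6, 0]},
  {"slide": [1.8, -3.6, 0]},
  {"slide": [1.8, -3.6, 0]},
  {"slide": [1.8, -3.6, 0]},
  {"slide": [1.8, -3.6, 0]},
])

```text
invalid input at $.steps[0]: expected keys slide, spin, jaw
```

servo_tool([
  {"slide": [1.8, -3.6, 0]},
  {"slide": [1.8, -3.6, 0]},
  {"slide": [1.8, -3.6, 0]},
  {"slide": [1.8, -3.6, 0]},
  {"slide": [1.8, -3.6, 0]},
  {"slide": [1.8, -3.6, 0]},
  {"slide": [1.8, -3.6, 0]},
  {"slide": [1.8, -3, 0]},
  {},
  {},
])

```text
invalid input at $.steps[0]: expected keys slide, spin, jaw
```

servo_tool([
  {"slide": [0, 0, 0], "spin": -6.5, "jaw": 7.5},
  {"slide": [0, 0, 0], "spin": -6.5, "jaw": 7.5},
  {"slide": [0, 0, 0], "spin": -6.5, "jaw": 7.5},
  {"slide": [0, 0, 0], "spin": -6.5, "jaw": 7.5},
  {"slide": [0, 0, 0], "spin": -6.5, "jaw": 7.5},
  {"slide": [0, 0, 0], "spin": -6.5, "jaw": 7.5},
  {"slide": [0, 0, 0], "spin": -6.5, "jaw": 7.5},
  {"slide": [0, 0, 0], "spin": -6.5, "jaw": 7.5},
  {"slide": [0, 0, 0], "spin": -6.5, "jaw": 7.5},
  {"slide": [0, 0, 0], "spin": -6.5, "jaw": 7.5},
], force=50)

```text
t: 2.13
ee_pos: [263.8, -566.6, 248.3]
tool_rot: [1.0, 0.003, 0.0, -0.0]
contact_force: [0.4, -0.8, 0.7]
finger_gap: 74.9
```

servo_tool([
  {"slide": [1.8, -3.6, 0], "spin": 0, "jaw": 7.5},
  {"slide": [1.8, -3.6, 0], "spin": 0, "jaw": 7.5},
  {"slide": [1.8, -3.6, 0], "spin": 0, "jaw": 7.5},
  {"slide": [1.8, -3.6, 0], "spin": 0, "jaw": 7.5},
  {"slide": [1.8, -3.6, 0], "spin": 0, "jaw": 7.5},
  {"slide": [1.8, -3.6, 0], "spin": 0, "jaw": 7.5},
  {"slide": [1.8, -3.6, 0], "spin": 0, "jaw": 7.5},
  {"slide": [1.8, -3.6, 0], "spin": 0, "jaw": 7.5},
  {"slide": [1.8, -3.6, 0], "spin": 0, "jaw": 7.5},
  {"slide": [1.8, -3.6, 0], "spin": 0, "jaw": 7.5},
])

```text
t: 2.97
ee_pos: [444.6, -204.9, 248.6]
tool_rot: [1.0, -0.0, 0.0, 0.0]
contact_force: [0.6, -0.1, -0.2]
finger_gap: 75.0
```

servo_tool([
  {"slide": [1.8, -3.6, 0], "spin": 0, "jaw": 7.5},
  {"slide": [1.8, -3.6, 0], "spin": 0, "jaw": 7.5},
  {"slide": [1.8, -3.6, 0], "spin": 0, "jaw": 7.5},
  {"slide": [1.8, -3.6, 0], "spin": 0, "jaw": 7.5},
  {"slide": [1.8, -3.6, 0], "spin": 0, "jaw": 7.5},
  {"slide": [1.8, -3.6, 0], "spin": 0, "jaw": 7.5},
  {"slide": [1.8, -3.6, 0], "spin": 0, "jaw": 7.5},
  {"slide": [1.8, -3.0, 0], "spin": 0, "jaw": 7.5},
  {"slide": [0, 0, 0], "spin": 0, "jaw": 7.5},
  {"slide": [0, 0, 0], "spin": 0, "jaw": 7.5},
])

```text
t: 3.8
ee_pos: [588.7, 76.9, 248.0]
tool_rot: [1.0, 0.001, -0.0, 0.0]
contact_force: [-0.4, -0.0, -0.0]
finger_gap: 75.1
```

Run:
```python
from m import *
o=observe(); print(o["t"],o["ee_pos"],o["tool_rot"],o["finger_gap"],finger_overhang if not callable(finger_overhang) else finger_overhang())
s=read_camera("wrist"); save(s,"w1"); print(cam2w([0,0,0],s)); caps(s)
for n in "blue_center orange_center old_center keep_center bottle_tray".split():
    print(n,[(cam2w(d["position"],s).round(1).tolist(),round(d["conf"],2)) for d in place_of(n,s)][:3])
```

```text
3.8 [588.65670672  76.89265289 247.96937313] [ 9.99999324e-01  1.15813150e-03 -9.64569941e-05  3.49214126e-05] 75.1264636629123 17.0
[589.8584911  143.96259152 373.81517828]
blue [218, 167, 64, 66, 3272] [589.4  77.7]
blue [379, 355, 20, 29, 456] [731.4 -98.9]
orange [229, 248, 59, 61, 692] [595.4  19.7]
red [306, 159, 29, 42, 548] [664.6  83.6]
red2 [295, 163, 31, 40, 648] [649.4  79.2]
blue_center []
orange_center [([655.5, 79.4, 50.2], 0.15)]
old_center [([655.9, 78.3, 51.7], 0.59)]
keep_center [([665.2, 3.6, 46.9], 0.67)]
bottle_tray [([627.9, 38.5, -1.5], 0.62)]
```

View pics/w1.png

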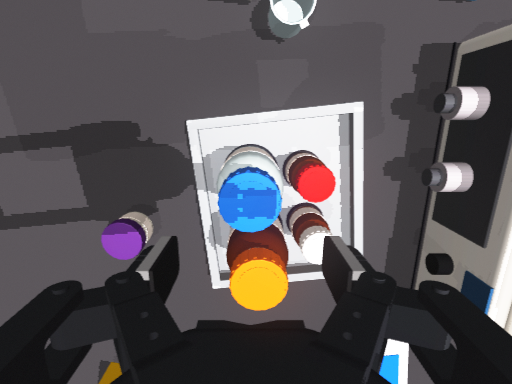

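servo_tool([
  {"slide": [0, 0, 3.0], "spin": 0, "jaw": 7.5},
  {"slide": [0, 0, 3.0], "spin": 0, "jaw": 7.5},
  {"slide": [0, 0, 3.0], "spin": 0, "jaw": 7.5},
  {"slide": [0, 0.1, 2.6], "spin": 0, "jaw": 6.5},
  {"slide": [0, 0, 0], "spin": 0, "jaw": 6.0},
  {"slide": [0, 0, 0], "spin": 0, "jaw": 5.7},
  {"slide": [0, 0, 0], "spin": 0, "jaw": 5.5},
  {"slide": [0, 0, 0], "spin": 0, "jaw": 5.3},
  {"slide": [0, 0, 0], "spin": 0, "jaw": 4.8},
  {"slide": [0, 0, 0], "spin": 0, "jaw": 4.8},
], force=50)

```text
t: 4.93
ee_pos: [588.9, 74.2, 134.2]
tool_rot: [1.0, -0.0, 0.001, -0.0]
contact_force: [-2.2, -1.1, 6.8]
finger_gap: 52.8
```

servo_tool([
  {"slide": [0, 0, 0], "spin": 0, "jaw": 4.8},
  {"slide": [0, 0, 0], "spin": 0, "jaw": 4.8},
  {"slide": [0, 0, 0], "spin": 0, "jaw": 4.8},
  {"slide": [0, 0, 0], "spin": 0, "jaw": 4.8},
])

```text
t: 5.27
ee_pos: [588.9, 74.3, 134.2]
tool_rot: [1.0, -0.0, 0.001, -0.0]
contact_force: [-2.8, -1.9, 7.5]
finger_gap: 52.8
```

Run:
```python
from m import *
o=observe(); print(o["t"],o["ee_pos"],o["contact_force"],o["finger_gap"])
s=read_camera("scene"); save(s,"s2"); caps(s)
```

```text
5.2667 [588.94090939  74.2623648  134.22958529] [-2.84307895 -1.8754771   7.52596824] 52.77573418730812
blue [394, 97, 23, 22, 107] [599.4 449.1]
blue [377, 110, 23, 19, 142] [607.3 373. ]
blue [427, 110, 14, 15, 122] [665.8 485.7]
blue [280, 155, 16, 23, 218] [591.1  61.6]
blue [443, 184, 47, 31, 331] [891.8 320.1]
blue [438, 216, 23, 23, 330] [913.7 239.8]
blue [121, 276, 31, 32, 728] [ 683.6 -365.3]
blue [196, 306, 53, 49, 1154] [ 833.6 -271.6]
blue [441, 306, 26, 27, 480] [1048.8   81.8]
orange [254, 171, 25, 25, 485] [605.  -11.9]
red [300, 189, 17, 19, 181] [660.8  74.1]
green [171, 248, 18, 17, 235] [ 628.1 -253.3]
```

View pics/s2.png

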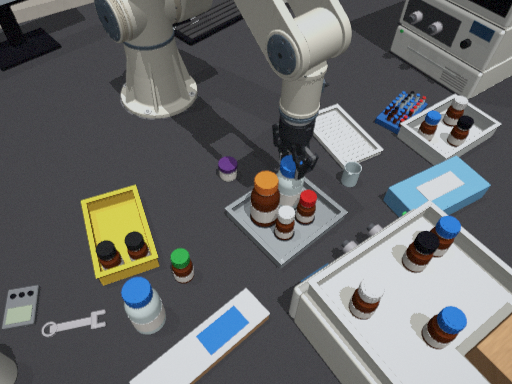

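servo_tool([
  {"slide": [0, 0, -0.5], "spin": 0, "jaw": 4.8},
  {"slide": [0, 0, -1.0], "spin": 0, "jaw": 4.8},
  {"slide": [0, 0, -2.0], "spin": 0, "jaw": 4.8},
  {"slide": [0, 0, -2.5], "spin": 0, "jaw": 4.8},
  {"slide": [0, 0, -2.0], "spin": 0, "jaw": 4.8},
  {"slide": [0, 0, -1.0], "spin": 0, "jaw": 4.8},
  {"slide": [0, 0, 0], "spin": 0, "jaw": 4.8},
], force=60)

```text
t: 5.9
ee_pos: [589.7, 74.5, 225.3]
tool_rot: [1.0, -0.0, 0.002, -0.0]
contact_force: [0.8, 0.8, -5.4]
finger_gap: 52.3
```

servo_tool([
  {"slide": [-0.5, -1.0, 0], "spin": 0, "jaw": 4.8},
  {"slide": [-1.0, -2.0, 0], "spin": 0, "jaw": 4.8},
  {"slide": [-1.6, -3.0, 0], "spin": 0, "jaw": 4.8},
  {"slide": [-1.8, -3.5, 0], "spin": 0, "jaw": 4.8},
  {"slide": [-1.9, -3.5, 0], "spin": 0, "jaw": 4.8},
  {"slide": [-1.9, -3.5, 0], "spin": 0, "jaw": 4.8},
  {"slide": [-1.9, -3.5, 0], "spin": 0, "jaw": 4.8},
  {"slide": [-1.8, -3.5, 0], "spin": 0, "jaw": 4.8},
  {"slide": [-1.6, -3.0, 0], "spin": 0, "jaw": 4.8},
  {"slide": [-1.2, -2.0, 0], "spin": 0, "jaw": 4.8},
])

```text
t: 6.73
ee_pos: [433.4, 361.8, 220.7]
tool_rot: [1.0, 0.0, -0.001, 0.0]
contact_force: [1.0, -0.3, -5.2]
finger_gap: 52.5
```

Run:
```python
from m import *
o=observe(); print(o["t"],o["ee_pos"],o["contact_force"],o["finger_gap"])
s=read_camera("top"); save(s,"t3")
h=cv2.cvtColor(s["color"],cv2.COLOR_RGB2HSV)
for n in ["drip_tray","bottle_tray"]: print([(cam2w(d["position"],s).round(1).tolist(),round(d["conf"],2)) for d in place_of(n,s)][:3])
```

```text
6.7333 [433.41592119 361.76484347 220.66728596] [ 0.98497632 -0.30155888 -5.23455839] 52.468020672304185
[([485.9, 355.7, -2.3], 0.76)]
[([629.2, 38.8, -3.1], 0.9), ([424.2, -5.9, 25.0], 0.52), ([654.5, 79.9, 44.4], 0.39)]
```

View pics/t3.png

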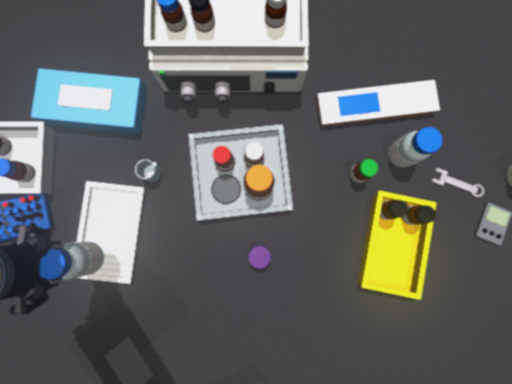

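servo_tool([
  {"slide": [0, 0, 1.0], "spin": 0, "jaw": 4.8},
  {"slide": [0, 0, 2.0], "spin": 0, "jaw": 4.8},
  {"slide": [0, 0, 2.0], "spin": 0, "jaw": 4.8},
  {"slide": [0, 0, 1.5], "spin": 0, "jaw": 4.8},
  {"slide": [0, 0, 1.0], "spin": 0, "jaw": 4.8},
  {"slide": [0, 0, 0.4], "spin": 0, "jaw": 4.8},
  {"slide": [0, 0, 0.2], "spin": 0, "jaw": 4.8},
  {"slide": [0, 0, 0.2], "spin": 0, "jaw": 4.8},
  {"slide": [0, 0, 0], "spin": 0, "jaw": 4.8},
])

```text
t: 7.63
ee_pos: [436.8, 359.4, 139.6]
tool_rot: [1.0, -0.0, 0.0, -0.0]
contact_force: [0.2, -0.2, -5.7]
finger_gap: 52.7
```

Run:
```python
from m import *
o=observe(); print(o["t"],o["ee_pos"],o["contact_force"],o["finger_gap"])
s=read_camera("top")
g=cv2.cvtColor(s["color"],cv2.COLOR_RGB2GRAY)[165:215,200:243]
m=(g<115).astype(np.uint8); n,l,st,c=cv2.connectedComponentsWithStats(m)
for i in range(1,n):
    if st[i,4]>60: print(st[i],pix(s,c[i][0]+200,c[i][1]+165,4))
```

```text
7.6333 [436.76815342 359.35693732 139.59644506] [ 0.1521012  -0.17698542 -5.71385182] 52.734639451013834
[ 16   0  18   8 105] [640.63969028  79.36934715   4.        ]
[ 12   9  28  30 168] [596.24681017  77.74226261   4.        ]
```

servo_tool([
  {"slide": [0, 0, 0.2], "spin": 0, "jaw": 4.8},
  {"slide": [0, 0, 0.15], "spin": 0, "jaw": 4.8},
  {"slide": [0, 0, 0.1], "spin": 0, "jaw": 4.8},
  {"slide": [0, 0, 0], "spin": 0, "jaw": 4.8},
  {"slide": [0, 0, 0], "spin": 0, "jaw": 4.8},
])

```text
t: 8.1
ee_pos: [436.3, 359.4, 134.8]
tool_rot: [1.0, -0.0, 0.0, -0.0]
contact_force: [0.1, 0.6, -4.7]
finger_gap: 52.4
```

Run:
```python
from m import *
o=observe(); print(o["t"],o["ee_pos"],o["contact_force"],o["finger_gap"])
s=read_camera("top")
g=s["color"][178:203:1,208:245].astype(int).sum(2)//3
print(g[::2,::2])
```

```text
8.1 [436.28413074 359.35952922 134.82119494] [ 0.11893543  0.59170742 -4.69686556] 52.40256942705982
[[206 206 207 191 133 106 106  91  90  90  94 112 118 111 142 190 198 186
  101]
 [206 207 199 141 113 127 126 113 103 113 121 128 129 127 108 153 195 181
   97]
 [206 206 167 108 125 127 128 127 128 129 130 130 130 129 121 114 174 182
   92]
 [206 201 138 117 128 128 127 129 128 127 128 129 129 130 129 114 154 184
  102]
 [206 190 114 123 128 127 128 128 129 128 129 129 128 129 129 121 127 181
  115]
 [207 180 112 125 127 127 128 129 128 128 128 129 129 129 129 123 120 185
  134]
 [206 179 110 124 127 128 128 128 129 127 128 128 129 130 129 122 121 195
  158]
 [206 191 114 122 128 128 127 128 128 128 128 128 129 128 130 117 138 202
  183]
 [206 198 132 114 127 127 128 128 128 128 128 129 129 128 127 109 163 207
  176]
 [206 206 173 108 123 128 128 127 129 127 129 128 129 129 119 115 186 209
  195]
 [206 207 201 141 108 124 128 128 128 128 128 128 128 121 111 172 206 208
  200]
 [207 206 206 192 137 105 118 125 127 127 127 122 111 112 170 206 208 208
  200]
 [206 205 206 207 200 169 128 104 104 108 103 111 146 183 206 208 208 208
  207]]
```

servo_tool([
  {"slide": [0, 0, 0.1], "spin": 0, "jaw": 4.8},
  {"slide": [0, 0, 0.1], "spin": 0, "jaw": 4.8},
  {"slide": [0, 0, 0], "spin": 0, "jaw": 4.8},
  {"slide": [0, 0, 0], "spin": 0, "jaw": 4.8},
])

```text
t: 8.48
ee_pos: [436.5, 359.8, 134.3]
tool_rot: [1.0, -0.0, 0.0, -0.0]
contact_force: [-5.1, -2.0, 11.4]
finger_gap: 52.2
```

Run:
```python
from m import *
s=read_camera("top")
g=s["color"].astype(int).sum(2)//3
m=np.zeros(g.shape,np.uint8); m[176:206,207:243]=(g[176:206,207:243]<150)
m=cv2.morphologyEx(m,cv2.MORPH_OPEN,np.ones((5,5),np.uint8))
n,l,st,c=cv2.connectedComponentsWithStats(m)
i=1+st[1:,4].argmax();print(st[i],pix(s,*c[i],4))
pts=np.argwhere(m)[:,::-1].astype(np.float32)
cs=cv2.findContours(m,0,1)[0]; e=cv2.fitEllipse(max(cs,key=len)); print(e,pix(s,*e[0],4))
```

```text
[211 176  30  28 685] [587.6431013   76.08919564   4.        ]
((225.70123291015625, 189.07369995117188), (28.034387588500977, 29.2791748046875), 84.97134399414062) [587.61264817  76.09502524   4.        ]
```

servo_tool([
  {"slide": [0, 0, 0], "spin": 0, "jaw": 5.4},
  {"slide": [0, 0, 0], "spin": 0, "jaw": 5.8},
  {"slide": [0, 0, 0], "spin": 0, "jaw": 6.5},
  {"slide": [0, 0, 0], "spin": 0, "jaw": 7.5},
  {"slide": [0, 0, 0], "spin": 0, "jaw": 7.5},
  {"slide": [0, 0, -1.5], "spin": 0, "jaw": 7.5},
  {"slide": [0, 0, -2.5], "spin": 0, "jaw": 7.5},
  {"slide": [0, 0, -3.0], "spin": 0, "jaw": 7.5},
  {"slide": [0, 0, -3.0], "spin": 0, "jaw": 7.5},
])

```text
t: 9.28
ee_pos: [436.0, 359.0, 233.4]
tool_rot: [1.0, -0.0, -0.001, 0.0]
contact_force: [1.2, 0.4, -0.2]
finger_gap: 74.9
```

servo_tool([
  {"slide": [1.6, 3.6, 0], "spin": 0, "jaw": 7.5},
  {"slide": [1.6, 3.6, 0], "spin": 0, "jaw": 7.5},
  {"slide": [1.6, 3.6, 0], "spin": 0, "jaw": 7.5},
  {"slide": [1.6, 3.6, 0], "spin": 0, "jaw": 7.5},
  {"slide": [1.6, 3.6, 0], "spin": 0, "jaw": 7.5},
  {"slide": [1.6, 3.6, 0], "spin": 0, "jaw": 7.5},
  {"slide": [1.6, 3.6, 0], "spin": 0, "jaw": 7.5},
  {"slide": [1.6, 3.6, 0], "spin": 0, "jaw": 7.5},
  {"slide": [1.6, 3.6, 0], "spin": 0, "jaw": 7.5},
  {"slide": [1.6, 3.6, 0], "spin": 0, "jaw": 7.5},
])

```text
t: 10.12
ee_pos: [596.7, -2.8, 232.8]
tool_rot: [1.0, -0.0, 0.0, 0.0]
contact_force: [0.4, 1.1, 0.3]
finger_gap: 74.6
```

servo_tool([
  {"slide": [0, 0.4, 0], "spin": 0, "jaw": 7.5},
  {"slide": [0, 0, 0], "spin": 0, "jaw": 7.5},
  {"slide": [0, 0, 0], "spin": 0, "jaw": 7.5},
])

```text
t: 10.37
ee_pos: [595.8, -4.8, 232.4]
tool_rot: [1.0, -0.001, -0.0, -0.0]
contact_force: [-1.0, 0.4, -0.1]
finger_gap: 74.9
```

Run:
```python
from m import *
o=observe(); print(o["t"],o["ee_pos"],o["contact_force"],o["finger_gap"])
s=read_camera("wrist"); save(s,"w4"); caps(s)
t=read_camera("top"); print([(cam2w(d["position"],t).round(1).tolist(),round(d["conf"],2)) for d in place_of("blue_center",t)][:3])
```

```text
10.3667 [595.78682202  -4.82626084 232.44993523] [-1.0451857   0.44164477 -0.10965518] 74.89260249112984
blue [501, 246, 11, 41, 107] [812.3 -59.1]
blue [379, 339, 30, 36, 809] [ 730.6 -152. ]
orange [217, 167, 69, 63, 2562] [597.1  -1.8]
red [295, 76, 45, 47, 1594] [657.3  78.5]
red [261, 165, 23, 23, 89] [619.5  10.5]
[([674.9, -360.1, 72.0], 0.98), ([432.5, 365.6, 76.2], 0.92)]
```

View pics/w4.png

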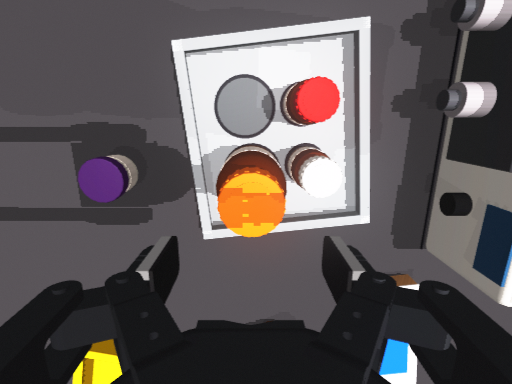

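servo_tool([
  {"slide": [0.1, 0, 3.0], "spin": 0, "jaw": 7.5},
  {"slide": [0, 0, 3.0], "spin": 0, "jaw": 7.5},
  {"slide": [0, 0, 2.5], "spin": 0, "jaw": 7.5},
  {"slide": [0, 0, 1.5], "spin": 0, "jaw": 6.5},
  {"slide": [0, 0, 0], "spin": 0, "jaw": 6.0},
  {"slide": [0, 0, 0], "spin": 0, "jaw": 5.7},
  {"slide": [0, 0, 0], "spin": 0, "jaw": 5.5},
  {"slide": [0, 0, 0], "spin": 0, "jaw": 5.3},
  {"slide": [0, 0, 0], "spin": 0, "jaw": 4.8},
  {"slide": [0, 0, 0], "spin": 0, "jaw": 4.8},
], force=60)

```text
t: 11.35
ee_pos: [597.6, -4.5, 134.4]
tool_rot: [1.0, -0.0, 0.001, -0.0]
contact_force: [-3.0, 1.7, 6.6]
finger_gap: 51.9
```

servo_tool([
  {"slide": [0, 0, 0], "spin": 0, "jaw": 4.8},
  {"slide": [0, 0, 0], "spin": 0, "jaw": 4.8},
])

```text
t: 11.52
ee_pos: [597.6, -4.5, 134.4]
tool_rot: [1.0, -0.0, 0.001, -0.0]
contact_force: [-4.1, 1.6, 6.3]
finger_gap: 52.5
```

servo_tool([
  {"slide": [0, 0, -0.5], "spin": 0, "jaw": 4.8},
  {"slide": [0, 0, -1.0], "spin": 0, "jaw": 4.8},
  {"slide": [0, 0, -2.0], "spin": 0, "jaw": 4.8},
  {"slide": [0, 0, -2.5], "spin": 0, "jaw": 4.8},
  {"slide": [0, 0, -2.5], "spin": 0, "jaw": 4.8},
  {"slide": [0, 0, -2.0], "spin": 0, "jaw": 4.8},
  {"slide": [0, 0, -1.0], "spin": 0, "jaw": 4.8},
  {"slide": [0, 0, 0], "spin": 0, "jaw": 4.8},
  {"slide": [0, 0, 0], "spin": 0, "jaw": 4.8},
])

```text
t: 12.27
ee_pos: [597.0, -4.8, 247.9]
tool_rot: [1.0, -0.0, 0.0, 0.0]
contact_force: [0.4, -0.0, -4.9]
finger_gap: 52.4
```

servo_tool([
  {"slide": [-0.5, -1.5, 0], "spin": 0, "jaw": 4.8},
  {"slide": [-0.6, -3.0, 0], "spin": 0, "jaw": 4.8},
  {"slide": [-0.6, -3.8, 0], "spin": 0, "jaw": 4.8},
  {"slide": [-0.6, -3.8, 0], "spin": 0, "jaw": 4.8},
  {"slide": [-0.6, -3.8, 0], "spin": 0, "jaw": 4.8},
  {"slide": [-0.6, -3.8, 0], "spin": 0, "jaw": 4.8},
  {"slide": [-0.6, -3.8, 0], "spin": 0, "jaw": 4.8},
  {"slide": [-0.6, -3.8, 0], "spin": 0, "jaw": 4.8},
  {"slide": [-0.6, -3.8, 0], "spin": 0, "jaw": 4.8},
  {"slide": [-0.6, -2.8, 0], "spin": 0, "jaw": 4.8},
])

```text
t: 13.1
ee_pos: [536.8, 336.8, 245.6]
tool_rot: [1.0, 0.0, -0.001, 0.0]
contact_force: [0.8, -0.9, -3.8]
finger_gap: 52.5
```

servo_tool([
  {"slide": [-0.2, -1.5, 0], "spin": 0, "jaw": 4.8},
  {"slide": [0, 0, 0], "spin": 0, "jaw": 4.8},
  {"slide": [0, 0, 0], "spin": 0, "jaw": 4.8},
  {"slide": [0, 0, 1.5], "spin": 0, "jaw": 4.8},
  {"slide": [0, 0, 3.0], "spin": 0, "jaw": 4.8},
  {"slide": [0, 0, 3.0], "spin": 0, "jaw": 4.8},
  {"slide": [0, 0, 2.0], "spin": 0, "jaw": 4.8},
  {"slide": [0, 0, 1.0], "spin": 0, "jaw": 4.8},
  {"slide": [0, 0, 0.4], "spin": 0, "jaw": 4.8},
  {"slide": [0, 0, 0], "spin": 0, "jaw": 4.8},
])

```text
t: 13.93
ee_pos: [536.4, 348.2, 138.1]
tool_rot: [1.0, -0.001, -0.001, 0.0]
contact_force: [0.9, 0.5, -4.2]
finger_gap: 52.5
```

servo_tool([
  {"slide": [0, 0, 0.15], "spin": 0, "jaw": 4.8},
  {"slide": [0, 0, 0.1], "spin": 0, "jaw": 4.8},
  {"slide": [0, 0, 0.1], "spin": 0, "jaw": 4.8},
  {"slide": [0, 0, 0], "spin": 0, "jaw": 4.8},
  {"slide": [0, 0, 0], "spin": 0, "jaw": 4.8},
])

```text
t: 14.35
ee_pos: [536.5, 349.5, 135.9]
tool_rot: [1.0, -0.0, 0.0, -0.0]
contact_force: [-0.7, -0.0, -4.8]
finger_gap: 52.3
```

servo_tool([
  {"slide": [0, 0, 0.1], "spin": 0, "jaw": 4.8},
  {"slide": [0, 0, 0.1], "spin": 0, "jaw": 4.8},
  {"slide": [0, 0, 0], "spin": 0, "jaw": 4.8},
  {"slide": [0, 0, 0], "spin": 0, "jaw": 4.8},
])

```text
t: 14.68
ee_pos: [536.6, 349.7, 134.5]
tool_rot: [1.0, -0.0, 0.0, -0.0]
contact_force: [-2.8, 0.8, 6.1]
finger_gap: 52.4
```

servo_tool([
  {"slide": [0, 0, 0], "spin": 0, "jaw": 5.4},
  {"slide": [0, 0, 0], "spin": 0, "jaw": 5.8},
  {"slide": [0, 0, 0], "spin": 0, "jaw": 6.5},
  {"slide": [0, 0, 0], "spin": 0, "jaw": 7.5},
  {"slide": [0, 0, 0], "spin": 0, "jaw": 7.5},
  {"slide": [0, 0, -1.5], "spin": 0, "jaw": 7.5},
  {"slide": [0, 0, -2.5], "spin": 0, "jaw": 7.5},
  {"slide": [0, 0, -2.0], "spin": 0, "jaw": 7.5},
  {"slide": [0, 0, -1.0], "spin": 0, "jaw": 7.5},
])

```text
t: 15.43
ee_pos: [537.3, 349.8, 205.8]
tool_rot: [1.0, -0.0, 0.001, -0.001]
contact_force: [0.3, 0.2, 0.4]
finger_gap: 74.7
```

servo_tool([
  {"slide": [1.2, 2.7, 0], "spin": 0, "jaw": 6.5},
  {"slide": [1.2, 2.7, 0], "spin": 0, "jaw": 6.5},
  {"slide": [1.2, 2.7, 0], "spin": 0, "jaw": 6.5},
  {"slide": [1.2, 2.7, 0], "spin": 0, "jaw": 6.5},
  {"slide": [1.2, 2.7, 0], "spin": 0, "jaw": 6.5},
  {"slide": [1.2, 2.7, 0], "spin": 0, "jaw": 6.5},
  {"slide": [1.2, 2.7, 0], "spin": 0, "jaw": 6.5},
  {"slide": [1.2, 2.7, 0], "spin": 0, "jaw": 6.5},
  {"slide": [1.2, 2.7, 0], "spin": 0, "jaw": 6.5},
  {"slide": [1.2, 2.9, 0], "spin": 0, "jaw": 6.5},
])

```text
t: 16.27
ee_pos: [656.4, 76.0, 202.8]
tool_rot: [1.0, -0.0, -0.0, -0.0]
contact_force: [1.3, 1.3, 0.3]
finger_gap: 64.7
```

servo_tool([
  {"slide": [0, 0, 0], "spin": 0, "jaw": 6.5},
  {"slide": [0, 0, 0], "spin": 0, "jaw": 6.5},
])

```text
t: 16.43
ee_pos: [656.4, 75.6, 202.7]
tool_rot: [1.0, -0.002, -0.0, 0.0]
contact_force: [-0.3, 0.5, 0.4]
finger_gap: 65.2
```

```bash
python3 - <<'E'
from m import *
o=observe(); print(o["t"],o["ee_pos"],o["contact_force"],o["finger_gap"])
s=read_camera("wrist"); save(s,"w5"); caps(s)
g=cv2.cvtColor(s["color"],cv2.COLOR_RGB2HSV); m=((g[...,0]<7)|(g[...,0]>173))&(g[...,1]>150)&(g[...,2]>120)
cs=max(cv2.findContours(m.astype(np.uint8),0,1)[0],key=cv2.contourArea); print(cv2.minEnclosingCircle(cs),cv2.boundingRect(cs))
t=read_camera("top"); save(t,"t5");print([(cam2w(d["position"],t).round(1).tolist(),round(d["conf"],2)) for n in ["old_center","orange_center","blue_center"] for d in place_of(n,t)][:3])
P=o["ee_pos"]; print(proj(s,[[P[0],P[1],92]]))
E
python3 -c "
import cv2,numpy as np
a=cv2.imread('pics/w5.png');b=cv2.imread('pics/t5.png')
cv2.imwrite('pics/c5.png',np.hstack([cv2.resize(a,(400,300)),cv2.resize(b,(400,300))]))"
```

```text
16.4333 [656.42327192  75.62489692 202.65292573] [-0.27320782  0.54669935  0.42457155] 65.2426950642807
red [229, 165, 45, 51, 1684] [659.   81.5]
red [253, 233, 26, 18, 95] [674.8  35.9]
((251.5, 189.7653045654297), 25.368789672851562) (229, 165, 45, 51)
[([653.0, 77.4, 44.2], 0.62), ([677.1, -358.7, 71.6], 0.77)]
[[248.52726622 197.43514497]]
```

View pics/c5.png

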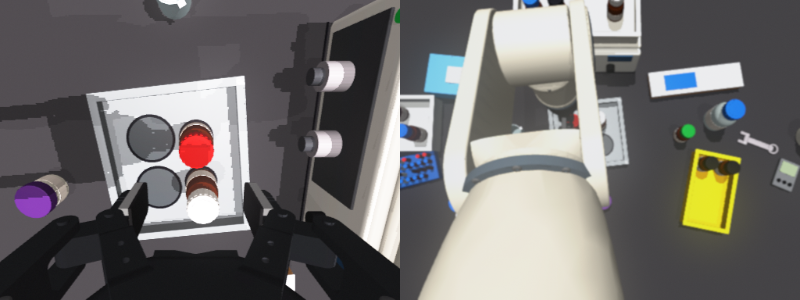

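servo_tool([
  {"slide": [0.15, -0.2, 3.0], "spin": 0, "jaw": 6.5},
  {"slide": [0, 0, 3.5], "spin": 0, "jaw": 6.5},
  {"slide": [0, 0, 3.0], "spin": 0, "jaw": 6.5},
  {"slide": [0, 0, 2.0], "spin": 0, "jaw": 6.0},
  {"slide": [0, 0, 0.9], "spin": 0, "jaw": 5.2},
  {"slide": [0, 0, 0], "spin": 0, "jaw": 4.6},
  {"slide": [0, 0, 0], "spin": 0, "jaw": 4.3},
  {"slide": [0, 0, 0], "spin": 0, "jaw": 4.1},
  {"slide": [0, 0, 0], "spin": 0, "jaw": 3.9},
  {"slide": [0, 0, 0], "spin": 0, "jaw": 3.5},
], force=40)

```text
t: 17.52
ee_pos: [658.5, 79.4, 81.3]
tool_rot: [1.0, -0.0, 0.001, -0.0]
contact_force: [-1.5, 1.3, 4.7]
finger_gap: 37.9
```

servo_tool([
  {"slide": [0, 0, 0], "spin": 0, "jaw": 3.5},
  {"slide": [0, 0, 0], "spin": 0, "jaw": 3.5},
  {"slide": [0, 0, 0], "spin": 0, "jaw": 3.5},
])

```text
t: 17.77
ee_pos: [658.5, 79.4, 81.3]
tool_rot: [1.0, -0.0, 0.001, -0.0]
contact_force: [-2.3, 0.6, 6.0]
finger_gap: 37.9
```

servo_tool([
  {"slide": [0, 0, -0.5], "spin": 0, "jaw": 3.5},
  {"slide": [0, 0, -1.0], "spin": 0, "jaw": 3.5},
  {"slide": [0, 0, -2.0], "spin": 0, "jaw": 3.5},
  {"slide": [0, 0, -3.0], "spin": 0, "jaw": 3.5},
  {"slide": [0, 0, -3.0], "spin": 0, "jaw": 3.5},
  {"slide": [0, 0, -2.0], "spin": 0, "jaw": 3.5},
  {"slide": [0, 0, -1.0], "spin": 0, "jaw": 3.5},
  {"slide": [0, 0, 0], "spin": 0, "jaw": 3.5},
])

```text
t: 18.43
ee_pos: [659.2, 79.3, 207.8]
tool_rot: [1.0, -0.0, 0.003, -0.0]
contact_force: [0.7, -0.2, -1.8]
finger_gap: 38.1
```

Run:
```python
from m import *
o=observe(); print(o["t"],o["ee_pos"],o["contact_force"],o["finger_gap"])
s=read_camera("scene"); save(s,"s6")
for n in ["tub","fresh_center","drip_tray","orange_center","keep_center"]: print(n,[(cam2w(d["position"],s).round(1).tolist(),round(d["conf"],2)) for d in place_of(n,s)][:2])
```

```text
18.4333 [659.21391361  79.31873461 207.81485356] [ 0.74606965 -0.21899212 -1.80212931] 38.08380210626657
tub [([537.9, 348.2, 75.4], 0.62)]
fresh_center [([626.4, -251.8, 43.5], 0.69)]
drip_tray []
orange_center [([536.9, 346.4, 73.7], 0.75)]
keep_center [([662.7, 1.7, 48.6], 0.91)]
```

View pics/s6.png

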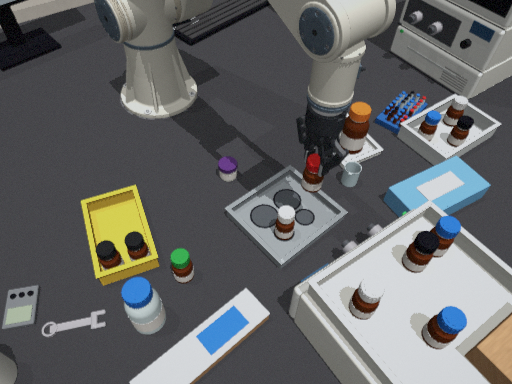

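servo_tool([
  {"slide": [-0.9, 1.5, 0], "spin": 0, "jaw": 3.5},
  {"slide": [-1.7, 3.0, 0], "spin": 0, "jaw": 3.5},
  {"slide": [-2.0, 3.5, 0], "spin": 0, "jaw": 3.5},
  {"slide": [-2.0, 3.5, 0], "spin": 0, "jaw": 3.5},
  {"slide": [-2.0, 3.5, 0], "spin": 0, "jaw": 3.5},
  {"slide": [-2.0, 3.5, 0], "spin": 0, "jaw": 3.5},
  {"slide": [-2.0, 3.5, 0], "spin": 0, "jaw": 3.5},
  {"slide": [-2.0, 3.5, 0], "spin": 0, "jaw": 3.5},
  {"slide": [-2.0, 3.5, 0], "spin": 0, "jaw": 3.5},
  {"slide": [-2.0, 3.5, 0], "spin": 0, "jaw": 3.5},
])

```text
t: 19.57
ee_pos: [469.4, -247.2, 203.7]
tool_rot: [1.0, -0.0, -0.001, -0.0]
contact_force: [0.3, -1.6, -1.1]
finger_gap: 38.0
```

servo_tool([
  {"slide": [-2.0, 3.5, 0], "spin": 0, "jaw": 3.5},
  {"slide": [-1.8, 2.9, 0], "spin": 0, "jaw": 3.5},
  {"slide": [-0.9, 1.5, 0], "spin": 0, "jaw": 3.5},
  {"slide": [0, 0, 0], "spin": 0, "jaw": 3.5},
  {"slide": [0, 0, 0], "spin": 0, "jaw": 3.5},
])

```text
t: 19.98
ee_pos: [423.2, -325.2, 203.7]
tool_rot: [1.0, -0.002, -0.0, -0.0]
contact_force: [-0.3, 0.4, -1.1]
finger_gap: 37.9
```

Run:
```python
from m import *
o=observe(); print(o["t"],o["ee_pos"],o["contact_force"],o["finger_gap"])
s=read_camera("top"); save(s,"t7")
g=s["color"].astype(int).sum(2)//3
m=np.zeros(g.shape,np.uint8); m[130:220,190:290]=(g[130:220,190:290]<150)
m=cv2.morphologyEx(m,cv2.MORPH_OPEN,np.ones((5,5),np.uint8))
for c in cv2.findContours(m,0,1)[0]:
    if 60<cv2.contourArea(c)<1500: e=cv2.fitEllipse(c); print(np.round(e[0],1),np.round(e[1],1),pix(s,*e[0],4).round(1))
s=read_camera("scene")
g=s["color"].astype(int).sum(2)//3
m=np.zeros(g.shape,np.uint8); m[175:250,230:340]=(g[175:250,230:340]<70)
for c in cv2.findContours(m,0,1)[0]:
    if 60<cv2.contourArea(c)<1500: e=cv2.fitEllipse(c); print(np.round(e[0],1),np.round(e[1],1),pix(s,*e[0],4).round(1))
```

```text
19.9833 [ 423.22081963 -325.24830895  203.67489149] [-0.32738621  0.36139534 -1.12563324] 37.90986868779263
[276.7 215.1] [ 7.9 71.8] [523.1 -48.2   4. ]
[192.4 209.6] [ 5.2 29.3] [537.8 156.9   4. ]
[225.7 188.9] [28.6 29.1] [588.1  76.1   4. ]
[257.1 179.9] [27.4 44.6] [609.9  -0.8   4. ]
[224.5 161.4] [19.4 19.7] [656.2  79.2   4. ]
[286.7 136.1] [ 5.1 18.5] [719.5 -75.2   4. ]
[236.7 136.2] [  5.3 135.3] [719.4  49.3   4. ]
[324.  236.7] [ 4.2 42.4] [731.2  79.7   4. ]
[280.2 225.6] [12.8 26.5] [645.   10.1   4. ]
[246.3 234. ] [ 4.1 48.4] [618.  -73.9   4. ]
```

View pics/t7.png

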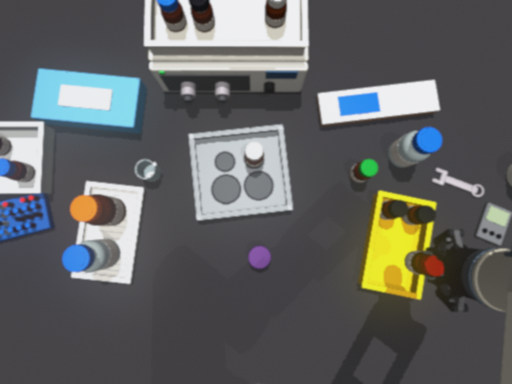

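servo_tool([
  {"slide": [0, 0, 1.5], "spin": 0, "jaw": 3.5},
  {"slide": [0, 0, 3.0], "spin": 0, "jaw": 3.5},
  {"slide": [0, 0, 3.0], "spin": 0, "jaw": 3.5},
  {"slide": [0, 0, 2.5], "spin": 0, "jaw": 3.5},
  {"slide": [0, 0, 1.2], "spin": 0, "jaw": 3.5},
  {"slide": [0, 0, 0.5], "spin": 0, "jaw": 3.5},
  {"slide": [0, 0, 0.2], "spin": 0, "jaw": 3.5},
  {"slide": [0, 0, 0.1], "spin": 0, "jaw": 3.5},
  {"slide": [0, 0, 0], "spin": 0, "jaw": 3.5},
  {"slide": [0, 0, 0], "spin": 0, "jaw": 3.5},
])

```text
t: 20.92
ee_pos: [425.2, -324.9, 85.3]
tool_rot: [1.0, -0.0, 0.001, 0.001]
contact_force: [-0.4, 0.1, -1.2]
finger_gap: 37.9
```

servo_tool([
  {"slide": [0, 0, 0.1], "spin": 0, "jaw": 3.5},
  {"slide": [0, 0, 0.1], "spin": 0, "jaw": 3.5},
  {"slide": [0, 0, 0], "spin": 0, "jaw": 3.5},
  {"slide": [0, 0, 0], "spin": 0, "jaw": 3.5},
])

```text
t: 21.25
ee_pos: [424.4, -324.7, 82.4]
tool_rot: [1.0, -0.0, 0.0, 0.0]
contact_force: [-0.9, 0.1, -1.2]
finger_gap: 38.0
```

servo_tool([
  {"slide": [0, 0, 0.1], "spin": 0, "jaw": 3.5},
  {"slide": [0, 0, 0.1], "spin": 0, "jaw": 3.5},
  {"slide": [0, 0, 0], "spin": 0, "jaw": 3.5},
  {"slide": [0, 0, 0], "spin": 0, "jaw": 3.5},
])

```text
t: 21.58
ee_pos: [424.6, -325.0, 81.2]
tool_rot: [1.0, -0.0, 0.0, 0.0]
contact_force: [-2.8, 1.0, 11.1]
finger_gap: 38.4
```

servo_tool([
  {"slide": [0, 0, 0], "spin": 0, "jaw": 4.0},
  {"slide": [0, 0, 0], "spin": 0, "jaw": 4.6},
  {"slide": [0, 0, 0], "spin": 0, "jaw": 5.5},
  {"slide": [0, 0, 0], "spin": 0, "jaw": 6.5},
  {"slide": [0, 0, 0], "spin": 0, "jaw": 6.5},
  {"slide": [0, 0, -1.5], "spin": 0, "jaw": 6.5},
  {"slide": [0, 0, -2.5], "spin": 0, "jaw": 6.5},
  {"slide": [0, 0, -3.0], "spin": 0, "jaw": 6.5},
  {"slide": [0, 0, -3.0], "spin": 0, "jaw": 6.5},
  {"slide": [0, 0, -2.0], "spin": 0, "jaw": 6.5},
])

```text
t: 22.42
ee_pos: [425.0, -325.1, 202.8]
tool_rot: [1.0, -0.0, 0.001, 0.001]
contact_force: [0.1, -0.4, 0.4]
finger_gap: 65.1
```

servo_tool([
  {"slide": [3.4, -1.2, 0], "spin": 0, "jaw": 6.5},
  {"slide": [3.4, -1.2, 0], "spin": 0, "jaw": 6.5},
  {"slide": [3.4, -1.2, 0], "spin": 0, "jaw": 6.5},
  {"slide": [3.4, -1.2, 0], "spin": 0, "jaw": 6.5},
  {"slide": [3.4, -1.2, 0], "spin": 0, "jaw": 6.5},
  {"slide": [3.3, -1.2, 0], "spin": 0, "jaw": 6.5},
  {"slide": [0, 0, 0], "spin": 0, "jaw": 6.5},
  {"slide": [0, 0, 0], "spin": 0, "jaw": 6.5},
])

```text
t: 23.08
ee_pos: [628.6, -251.8, 199.5]
tool_rot: [1.0, 0.001, -0.0, -0.0]
contact_force: [0.1, 0.3, -1.2]
finger_gap: 65.2
```

```bash
python3 - <<'E'
from m import *
o=observe(); print(o["t"],o["ee_pos"],o["contact_force"],o["finger_gap"])
s=read_camera("wrist"); save(s,"w8"); caps(s)
P=o["ee_pos"]; print(proj(s,[[P[0],P[1],88]]))
t=read_camera("scene"); save(t,"s8")
for n in ["old_center","fresh_center"]: print(n,[(cam2w(d["position"],t).round(1).tolist(),round(d["conf"],2)) for d in place_of(n,t)][:2])
E
python3 -c "
import cv2,numpy as np
a=cv2.imread('pics/w8.png');b=cv2.imread('pics/s8.png')
cv2.imwrite('pics/c8.png',np.hstack([cv2.resize(a,(400,300)),cv2.resize(b,(400,300))]))"
```

```text
23.0833 [ 628.59248997 -251.75155088  199.52571198] [ 0.10325825  0.26974352 -1.15042904] 65.16112857582495
blue [381, 132, 49, 96, 4200] [ 729.6 -222.6]
red [10, 255, 45, 37, 1237] [ 426. -325.]
green [228, 175, 44, 44, 1406] [ 628.8 -251.3]
[[248.52618693 197.2140691 ]]
old_center [([424.2, -327.3, 47.0], 0.93)]
fresh_center [([625.6, -252.9, 40.7], 0.98)]
```

View pics/c8.png

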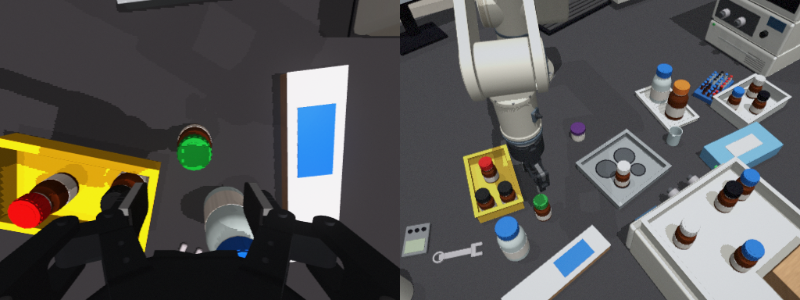

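servo_tool([
  {"slide": [0, 0, 3.0], "spin": 0, "jaw": 6.5},
  {"slide": [0, 0, 3.5], "spin": 0, "jaw": 6.5},
  {"slide": [0, 0, 3.0], "spin": 0, "jaw": 6.5},
  {"slide": [0, 0, 2.0], "spin": 0, "jaw": 6.0},
  {"slide": [0, 0, 0.9], "spin": 0, "jaw": 5.2},
  {"slide": [0, 0, 0], "spin": 0, "jaw": 4.6},
  {"slide": [0, 0, 0], "spin": 0, "jaw": 4.3},
  {"slide": [0, 0, 0], "spin": 0, "jaw": 4.1},
  {"slide": [0, 0, 0], "spin": 0, "jaw": 3.9},
  {"slide": [0, 0, 0], "spin": 0, "jaw": 3.5},
], force=40)

```text
t: 24.12
ee_pos: [628.2, -253.3, 78.4]
tool_rot: [1.0, -0.0, 0.001, 0.001]
contact_force: [-2.3, 0.2, 5.6]
finger_gap: 37.8
```

servo_tool([
  {"slide": [0, 0, 0], "spin": 0, "jaw": 3.5},
  {"slide": [0, 0, 0], "spin": 0, "jaw": 3.5},
  {"slide": [0, 0, 0], "spin": 0, "jaw": 3.5},
])

```text
t: 24.37
ee_pos: [628.2, -253.3, 78.4]
tool_rot: [1.0, -0.0, 0.001, 0.001]
contact_force: [-1.7, -0.4, 6.1]
finger_gap: 37.8
```

servo_tool([
  {"slide": [0, 0, -0.5], "spin": 0, "jaw": 3.5},
  {"slide": [0, 0, -1.0], "spin": 0, "jaw": 3.5},
  {"slide": [0, 0, -2.0], "spin": 0, "jaw": 3.5},
  {"slide": [0, 0, -3.0], "spin": 0, "jaw": 3.5},
  {"slide": [0, 0, -3.0], "spin": 0, "jaw": 3.5},
  {"slide": [0, 0, -2.5], "spin": 0, "jaw": 3.5},
  {"slide": [0, 0, -1.0], "spin": 0, "jaw": 3.5},
  {"slide": [0, 0, 0], "spin": 0, "jaw": 3.5},
])

```text
t: 25.03
ee_pos: [629.2, -253.4, 210.2]
tool_rot: [1.0, -0.0, 0.003, 0.001]
contact_force: [1.0, 0.5, -1.7]
finger_gap: 37.7
```

servo_tool([
  {"slide": [0.3, -1.5, 0], "spin": 0, "jaw": 3.5},
  {"slide": [0.3, -3.0, 0], "spin": 0, "jaw": 3.5},
  {"slide": [0.3, -3.8, 0], "spin": 0, "jaw": 3.5},
  {"slide": [0.3, -3.8, 0], "spin": 0, "jaw": 3.5},
  {"slide": [0.3, -3.8, 0], "spin": 0, "jaw": 3.5},
  {"slide": [0.3, -3.8, 0], "spin": 0, "jaw": 3.5},
  {"slide": [0.3, -3.8, 0], "spin": 0, "jaw": 3.5},
  {"slide": [0.3, -3.8, 0], "spin": 0, "jaw": 3.5},
  {"slide": [0.3, -3.5, 0], "spin": 0, "jaw": 3.5},
  {"slide": [0.2, -1.7, 0], "spin": 0, "jaw": 3.5},
])

```text
t: 25.87
ee_pos: [655.3, 77.0, 203.9]
tool_rot: [1.0, 0.001, -0.002, -0.001]
contact_force: [0.6, -0.6, -1.6]
finger_gap: 37.9
```

servo_tool([
  {"slide": [0, -0.8, 0], "spin": 0, "jaw": 3.5},
  {"slide": [0, 0, 0], "spin": 0, "jaw": 3.5},
  {"slide": [0, 0, 0], "spin": 0, "jaw": 3.5},
  {"slide": [0, 0, 0], "spin": 0, "jaw": 3.5},
])

```text
t: 26.2
ee_pos: [656.2, 78.9, 205.6]
tool_rot: [1.0, -0.001, -0.001, 0.0]
contact_force: [0.6, -0.1, -1.6]
finger_gap: 37.6
```

servo_tool([
  {"slide": [0.1, 0, 1.5], "spin": 0, "jaw": 3.5},
  {"slide": [0, 0, 3.0], "spin": 0, "jaw": 3.5},
  {"slide": [0, 0, 3.0], "spin": 0, "jaw": 3.5},
  {"slide": [0, 0, 2.5], "spin": 0, "jaw": 3.5},
  {"slide": [0, 0, 1.2], "spin": 0, "jaw": 3.5},
  {"slide": [0, 0, 0.5], "spin": 0, "jaw": 3.5},
  {"slide": [0, 0, 0.2], "spin": 0, "jaw": 3.5},
  {"slide": [0, 0, 0.1], "spin": 0, "jaw": 3.5},
  {"slide": [0, 0, 0], "spin": 0, "jaw": 3.5},
  {"slide": [0, 0, 0], "spin": 0, "jaw": 3.5},
])

```text
t: 27.03
ee_pos: [658.6, 80.2, 87.8]
tool_rot: [1.0, -0.0, 0.001, -0.0]
contact_force: [0.4, -0.8, -1.0]
finger_gap: 37.8
```

servo_tool([
  {"slide": [0, 0, 0.1], "spin": 0, "jaw": 3.5},
  {"slide": [0, 0, 0.1], "spin": 0, "jaw": 3.5},
  {"slide": [0, 0, 0.1], "spin": 0, "jaw": 3.5},
  {"slide": [0, 0, 0], "spin": 0, "jaw": 3.5},
  {"slide": [0, 0, 0], "spin": 0, "jaw": 3.5},
])

```text
t: 27.45
ee_pos: [657.6, 80.3, 83.2]
tool_rot: [1.0, -0.0, -0.0, 0.0]
contact_force: [0.3, 0.3, -1.1]
finger_gap: 38.2
```

servo_tool([
  {"slide": [0, 0.05, 0.1], "spin": 0, "jaw": 3.5},
  {"slide": [0, 0, 0.1], "spin": 0, "jaw": 3.5},
  {"slide": [0, 0, 0], "spin": 0, "jaw": 3.5},
  {"slide": [0, 0, 0], "spin": 0, "jaw": 3.5},
])

```text
t: 27.78
ee_pos: [657.9, 79.8, 82.4]
tool_rot: [1.0, -0.0, 0.0, -0.0]
contact_force: [-3.6, 1.2, 9.5]
finger_gap: 37.9
```

servo_tool([
  {"slide": [0, 0, 0], "spin": 0, "jaw": 4.0},
  {"slide": [0, 0, 0], "spin": 0, "jaw": 4.6},
  {"slide": [0, 0, 0], "spin": 0, "jaw": 5.5},
  {"slide": [0, 0, 0], "spin": 0, "jaw": 6.5},
  {"slide": [0, 0, -1.0], "spin": 0, "jaw": 6.5},
  {"slide": [0, 0, -2.0], "spin": 0, "jaw": 6.5},
  {"slide": [0, 0, -3.5], "spin": 0, "jaw": 6.5},
  {"slide": [0, 0, -3.5], "spin": 0, "jaw": 6.5},
  {"slide": [0, 0, -3.0], "spin": 0, "jaw": 6.5},
  {"slide": [0, 0, -1.0], "spin": 0, "jaw": 6.5},
])

```text
t: 28.62
ee_pos: [660.0, 79.9, 227.4]
tool_rot: [1.0, -0.0, 0.004, -0.0]
contact_force: [1.8, -0.3, 0.2]
finger_gap: 64.9
```

servo_tool([
  {"slide": [-1.2, -2.7, 0], "spin": 0, "jaw": 7.5},
  {"slide": [-1.2, -2.7, 0], "spin": 0, "jaw": 7.5},
  {"slide": [-1.2, -2.7, 0], "spin": 0, "jaw": 7.5},
  {"slide": [-1.2, -2.7, 0], "spin": 0, "jaw": 7.5},
  {"slide": [-1.2, -2.7, 0], "spin": 0, "jaw": 7.5},
  {"slide": [-1.2, -2.7, 0], "spin": 0, "jaw": 7.5},
  {"slide": [-1.2, -2.7, 0], "spin": 0, "jaw": 7.5},
  {"slide": [-1.2, -2.7, 0], "spin": 0, "jaw": 7.5},
  {"slide": [-1.2, -2.7, 0], "spin": 0, "jaw": 7.5},
  {"slide": [-1.3, -2.7, 0], "spin": 0, "jaw": 7.5},
])

```text
t: 29.45
ee_pos: [536.0, 350.9, 221.4]
tool_rot: [1.0, -0.0, -0.0, 0.0]
contact_force: [0.6, -1.3, 0.4]
finger_gap: 75.0
```

servo_tool([
  {"slide": [0, 0, 0], "spin": 0, "jaw": 7.5},
  {"slide": [0, 0, 0], "spin": 0, "jaw": 7.5},
  {"slide": [0, 0, 0], "spin": 0, "jaw": 7.5},
])

```text
t: 29.7
ee_pos: [536.8, 349.4, 221.2]
tool_rot: [1.0, 0.0, -0.0, 0.0]
contact_force: [1.1, -0.6, -0.7]
finger_gap: 74.9
```

```bash
python3 - <<'E'
from m import *
o=observe(); print(o["t"],o["ee_pos"],o["contact_force"],o["finger_gap"])
s=read_camera("wrist"); save(s,"w9"); caps(s)
P=o["ee_pos"]; print(proj(s,[[P[0],P[1],147]]))
t=read_camera("scene"); save(t,"s9")
for n in ["fresh_center","keep_center"]: print(n,[(cam2w(d["position"],t).round(1).tolist(),round(d["conf"],2)) for d in place_of(n,t)][:2])
E
python3 -c "
import cv2,numpy as np
a=cv2.imread('pics/w9.png');b=cv2.imread('pics/s9.png')
cv2.imwrite('pics/c9.png',np.hstack([cv2.resize(a,(400,300)),cv2.resize(b,(400,300))]))"
```

```text
29.7 [536.79477364 349.37023089 221.21314353] [ 1.1222084  -0.56889065 -0.69425738] 74.93194298033647
blue [201, 0, 92, 48, 2505] [533.2 475.6]
blue [421, 0, 91, 246, 11074] [695.6 399.5]
blue [78, 158, 72, 71, 3887] [437.2 362.2]
orange [213, 170, 72, 73, 4042] [537.2 352.3]
[[248.20262361 210.67322176]]
fresh_center [([655.5, 80.2, 46.3], 0.74)]
keep_center [([664.9, 4.1, 49.0], 0.63)]
```

View pics/c9.png

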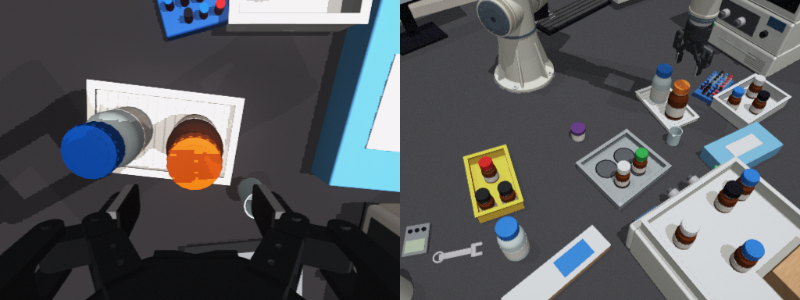

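servo_tool([
  {"slide": [0, 0, 2.0], "spin": 0, "jaw": 7.5},
  {"slide": [0, 0, 3.0], "spin": 0, "jaw": 7.5},
  {"slide": [0, 0, 2.5], "spin": 0, "jaw": 7.5},
  {"slide": [0, 0, 1.3], "spin": 0, "jaw": 6.5},
  {"slide": [0, 0, 0], "spin": 0, "jaw": 6.0},
  {"slide": [0, 0, 0], "spin": 0, "jaw": 5.7},
  {"slide": [0, 0, 0], "spin": 0, "jaw": 5.5},
  {"slide": [0, 0, 0], "spin": 0, "jaw": 5.3},
  {"slide": [0, 0, 0], "spin": 0, "jaw": 4.8},
  {"slide": [0, 0, 0], "spin": 0, "jaw": 4.8},
], force=60)

```text
t: 30.73
ee_pos: [537.3, 350.2, 135.1]
tool_rot: [1.0, -0.0, 0.001, -0.001]
contact_force: [-2.9, -0.9, 6.8]
finger_gap: 52.6
```

servo_tool([
  {"slide": [0, 0, 0], "spin": 0, "jaw": 4.8},
  {"slide": [0, 0, 0], "spin": 0, "jaw": 4.8},
])

```text
t: 30.9
ee_pos: [537.3, 350.2, 135.1]
tool_rot: [1.0, -0.0, 0.001, -0.001]
contact_force: [-2.7, -1.4, 6.3]
finger_gap: 52.1
```

servo_tool([
  {"slide": [0, 0, -0.5], "spin": 0, "jaw": 4.8},
  {"slide": [0, 0, -1.0], "spin": 0, "jaw": 4.8},
  {"slide": [0, 0, -2.0], "spin": 0, "jaw": 4.8},
  {"slide": [0, 0, -2.5], "spin": 0, "jaw": 4.8},
  {"slide": [0, 0, -2.5], "spin": 0, "jaw": 4.8},
  {"slide": [0, 0, -2.0], "spin": 0, "jaw": 4.8},
  {"slide": [0, 0, -1.0], "spin": 0, "jaw": 4.8},
  {"slide": [0, 0, 0], "spin": 0, "jaw": 4.8},
  {"slide": [0, 0, 0], "spin": 0, "jaw": 4.8},
])

```text
t: 31.65
ee_pos: [536.7, 349.7, 248.3]
tool_rot: [1.0, -0.0, 0.0, -0.0]
contact_force: [-0.3, -0.5, -4.9]
finger_gap: 52.4
```

servo_tool([
  {"slide": [0.5, 1.5, 0], "spin": 0, "jaw": 4.8},
  {"slide": [0.6, 3.0, 0], "spin": 0, "jaw": 4.8},
  {"slide": [0.6, 3.8, 0], "spin": 0, "jaw": 4.8},
  {"slide": [0.6, 3.8, 0], "spin": 0, "jaw": 4.8},
  {"slide": [0.6, 3.8, 0], "spin": 0, "jaw": 4.8},
  {"slide": [0.6, 3.8, 0], "spin": 0, "jaw": 4.8},
  {"slide": [0.6, 3.8, 0], "spin": 0, "jaw": 4.8},
  {"slide": [0.6, 3.8, 0], "spin": 0, "jaw": 4.8},
  {"slide": [0.6, 3.8, 0], "spin": 0, "jaw": 4.8},
  {"slide": [0.6, 2.8, 0], "spin": 0, "jaw": 4.8},
])

```text
t: 32.48
ee_pos: [594.4, 7.2, 246.4]
tool_rot: [1.0, -0.001, -0.002, 0.001]
contact_force: [-0.0, 0.3, -3.9]
finger_gap: 52.3
```

servo_tool([
  {"slide": [0.2, 1.5, 0], "spin": 0, "jaw": 4.8},
  {"slide": [0, 0, 0], "spin": 0, "jaw": 4.8},
  {"slide": [0, 0, 0], "spin": 0, "jaw": 4.8},
  {"slide": [0, 0, 0], "spin": 0, "jaw": 4.8},
])

```text
t: 32.82
ee_pos: [596.8, -4.1, 247.0]
tool_rot: [1.0, -0.0, -0.001, -0.0]
contact_force: [-0.3, 0.9, -5.0]
finger_gap: 52.3
```

servo_tool([
  {"slide": [0, 0, 1.5], "spin": 0, "jaw": 4.8},
  {"slide": [0, 0, 2.5], "spin": 0, "jaw": 4.8},
  {"slide": [0, 0, 2.5], "spin": 0, "jaw": 4.8},
  {"slide": [0, 0, 2.0], "spin": 0, "jaw": 4.8},
  {"slide": [0, 0, 1.5], "spin": 0, "jaw": 4.8},
  {"slide": [0, 0, 0.6], "spin": 0, "jaw": 4.8},
  {"slide": [0, 0, 0.3], "spin": 0, "jaw": 4.8},
  {"slide": [0, 0, 0], "spin": 0, "jaw": 4.8},
  {"slide": [0, 0, 0], "spin": 0, "jaw": 4.8},
])

```text
t: 33.57
ee_pos: [598.2, -3.9, 140.1]
tool_rot: [1.0, -0.0, 0.001, -0.0]
contact_force: [-0.4, -0.4, -4.9]
finger_gap: 52.6
```

servo_tool([
  {"slide": [0, 0, 0.1], "spin": 0, "jaw": 4.8},
  {"slide": [0, 0, 0.1], "spin": 0, "jaw": 4.8},
  {"slide": [0, 0, 0], "spin": 0, "jaw": 4.8},
  {"slide": [0, 0, 0], "spin": 0, "jaw": 4.8},
])

```text
t: 33.9
ee_pos: [597.8, -4.3, 137.7]
tool_rot: [1.0, -0.0, 0.0, -0.0]
contact_force: [-0.7, -0.5, -5.5]
finger_gap: 52.6
```

servo_tool([
  {"slide": [0, 0, 0.1], "spin": 0, "jaw": 4.8},
  {"slide": [0, 0, 0.1], "spin": 0, "jaw": 4.8},
  {"slide": [0, 0, 0.05], "spin": 0, "jaw": 4.8},
  {"slide": [0, 0, 0], "spin": 0, "jaw": 4.8},
  {"slide": [0, 0, 0], "spin": 0, "jaw": 4.8},
])

```text
t: 34.32
ee_pos: [597.7, -4.3, 135.2]
tool_rot: [1.0, -0.0, 0.0, 0.0]
contact_force: [-2.0, -0.6, 2.1]
finger_gap: 52.6
```

servo_tool([
  {"slide": [0, 0, 0.05], "spin": 0, "jaw": 4.8},
  {"slide": [0, 0, 0], "spin": 0, "jaw": 5.4},
  {"slide": [0, 0, 0], "spin": 0, "jaw": 5.8},
  {"slide": [0, 0, 0], "spin": 0, "jaw": 6.5},
  {"slide": [0, 0, 0], "spin": 0, "jaw": 7.5},
  {"slide": [0, 0, 0], "spin": 0, "jaw": 7.5},
  {"slide": [0, 0, -1.5], "spin": 0, "jaw": 7.5},
  {"slide": [0, 0, -2.5], "spin": 0, "jaw": 7.5},
  {"slide": [0, 0, -3.0], "spin": 0, "jaw": 7.5},
  {"slide": [0, 0, -3.0], "spin": 0, "jaw": 7.5},
])

```text
t: 35.15
ee_pos: [597.2, -4.2, 234.9]
tool_rot: [1.0, -0.0, -0.001, -0.0]
contact_force: [0.5, 0.1, -0.5]
finger_gap: 75.1
```

servo_tool([
  {"slide": [-1.6, -3.6, 0], "spin": 0, "jaw": 7.5},
  {"slide": [-1.6, -3.6, 0], "spin": 0, "jaw": 7.5},
  {"slide": [-1.6, -3.6, 0], "spin": 0, "jaw": 7.5},
  {"slide": [-1.6, -3.6, 0], "spin": 0, "jaw": 7.5},
  {"slide": [-1.6, -3.6, 0], "spin": 0, "jaw": 7.5},
  {"slide": [-1.6, -3.6, 0], "spin": 0, "jaw": 7.5},
  {"slide": [-1.6, -3.6, 0], "spin": 0, "jaw": 7.5},
  {"slide": [-1.6, -3.6, 0], "spin": 0, "jaw": 7.5},
  {"slide": [-1.6, -3.6, 0], "spin": 0, "jaw": 7.5},
  {"slide": [-1.6, -3.6, 0], "spin": 0, "jaw": 7.5},
])

```text
t: 35.98
ee_pos: [436.8, 357.6, 234.5]
tool_rot: [1.0, -0.0, 0.0, -0.0]
contact_force: [1.3, -0.3, -0.4]
finger_gap: 75.1
```

servo_tool([
  {"slide": [-0.1, -0.4, 0], "spin": 0, "jaw": 7.5},
  {"slide": [0, 0, 0], "spin": 0, "jaw": 7.5},
  {"slide": [0, 0, 0], "spin": 0, "jaw": 7.5},
  {"slide": [0, 0, 0], "spin": 0, "jaw": 7.5},
])

```text
t: 36.32
ee_pos: [437.2, 358.8, 234.2]
tool_rot: [1.0, -0.001, -0.0, 0.0]
contact_force: [-0.3, 0.6, -0.4]
finger_gap: 75.1
```

```bash
python3 - <<'E'
from m import *
o=observe(); print(o["t"],o["ee_pos"],o["contact_force"],o["finger_gap"])
s=read_camera("wrist"); save(s,"w10"); caps(s)
P=o["ee_pos"]; print(proj(s,[[P[0],P[1],147]]))
t=read_camera("top"); save(t,"t10"); caps(t)
E
python3 -c "
import cv2,numpy as np
a=cv2.imread('pics/w10.png');b=cv2.imread('pics/t10.png')
cv2.imwrite('pics/c10.png',np.hstack([cv2.resize(a,(400,300)),cv2.resize(b,(400,300))]))"
```

```text
36.3167 [437.21720677 358.84201346 234.18612264] [-0.3344948   0.60970689 -0.44502955] 75.11272344370653
blue [294, 0, 89, 60, 2862] [494.7 484.9]
blue [215, 168, 68, 66, 3487] [437.1 362.6]
blue [498, 199, 14, 42, 337] [646.4 341.6]
red [376, 13, 11, 13, 107] [549.3 506. ]
[[248.3295707  205.45858815]]
blue [157, 0, 19, 6, 89] [973.1 192. ]
blue [31, 68, 110, 60, 2953] [766.7 376.1]
blue [338, 93, 42, 23, 742] [ 750.6 -213.9]
blue [416, 126, 27, 27, 577] [ 674.6 -359.4]
blue [0, 159, 11, 17, 153] [619.6 511.1]
blue [0, 194, 50, 34, 719] [531.5 463.8]
blue [0, 225, 13, 15, 133] [487.  502.4]
blue [61, 245, 30, 26, 624] [436.2 361.1]
orange [245, 164, 28, 28, 582] [594.2  -3.6]
red [398, 251, 17, 16, 203] [ 422.9 -323.5]
green [212, 146, 17, 18, 234] [655.5  82. ]
```

View pics/c10.png

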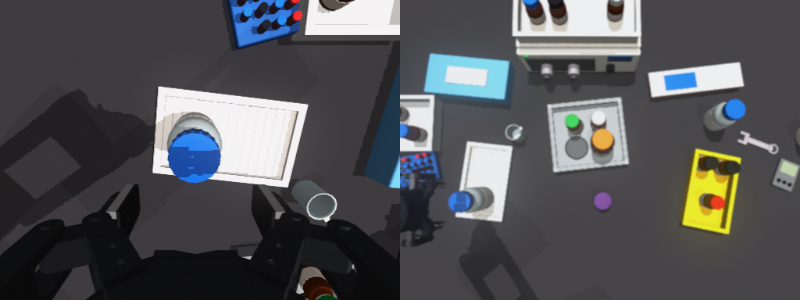

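servo_tool([
  {"slide": [-0.05, 0, 2.5], "spin": 0, "jaw": 7.5},
  {"slide": [0, 0, 3.0], "spin": 0, "jaw": 7.5},
  {"slide": [0, 0, 3.0], "spin": 0, "jaw": 7.5},
  {"slide": [0, 0, 1.6], "spin": 0, "jaw": 6.5},
  {"slide": [0, 0, 0], "spin": 0, "jaw": 6.0},
  {"slide": [0, 0, 0], "spin": 0, "jaw": 5.7},
  {"slide": [0, 0, 0], "spin": 0, "jaw": 5.5},
  {"slide": [0, 0, 0], "spin": 0, "jaw": 5.3},
  {"slide": [0, 0, 0], "spin": 0, "jaw": 4.8},
  {"slide": [0, 0, 0], "spin": 0, "jaw": 4.8},
], force=60)

```text
t: 37.25
ee_pos: [436.9, 360.1, 134.9]
tool_rot: [1.0, -0.0, 0.001, -0.001]
contact_force: [-1.8, -1.9, 7.0]
finger_gap: 52.4
```

servo_tool([
  {"slide": [0, 0, 0], "spin": 0, "jaw": 4.8},
  {"slide": [0, 0, 0], "spin": 0, "jaw": 4.8},
])

```text
t: 37.42
ee_pos: [436.9, 360.2, 134.9]
tool_rot: [1.0, -0.0, 0.001, -0.001]
contact_force: [-2.9, -2.2, 7.9]
finger_gap: 52.7
```

servo_tool([
  {"slide": [0, 0, -0.5], "spin": 0, "jaw": 4.8},
  {"slide": [0, 0, -1.0], "spin": 0, "jaw": 4.8},
  {"slide": [0, 0, -2.0], "spin": 0, "jaw": 4.8},
  {"slide": [0, 0, -2.5], "spin": 0, "jaw": 4.8},
  {"slide": [0, 0, -2.5], "spin": 0, "jaw": 4.8},
  {"slide": [0, 0, -2.0], "spin": 0, "jaw": 4.8},
  {"slide": [0, 0, -1.0], "spin": 0, "jaw": 4.8},
  {"slide": [0, 0, 0], "spin": 0, "jaw": 4.8},
  {"slide": [0, 0, 0], "spin": 0, "jaw": 4.8},
])

```text
t: 38.17
ee_pos: [436.2, 359.8, 248.3]
tool_rot: [1.0, -0.0, 0.0, -0.0]
contact_force: [-0.6, -0.2, -6.6]
finger_gap: 52.2
```

servo_tool([
  {"slide": [0.5, 1.0, 0], "spin": 0, "jaw": 4.8},
  {"slide": [1.0, 2.0, 0], "spin": 0, "jaw": 4.8},
  {"slide": [1.6, 3.0, 0], "spin": 0, "jaw": 4.8},
  {"slide": [1.8, 3.5, 0], "spin": 0, "jaw": 4.8},
  {"slide": [1.9, 3.5, 0], "spin": 0, "jaw": 4.8},
  {"slide": [1.9, 3.5, 0], "spin": 0, "jaw": 4.8},
  {"slide": [1.9, 3.5, 0], "spin": 0, "jaw": 4.8},
  {"slide": [1.8, 3.5, 0], "spin": 0, "jaw": 4.8},
  {"slide": [1.6, 3.0, 0], "spin": 0, "jaw": 4.8},
  {"slide": [1.2, 2.0, 0], "spin": 0, "jaw": 4.8},
])

```text
t: 39.0
ee_pos: [588.3, 70.8, 246.4]
tool_rot: [1.0, -0.001, -0.001, 0.001]
contact_force: [-0.1, 1.5, -6.1]
finger_gap: 52.4
```

servo_tool([
  {"slide": [0, 0, 0], "spin": 0, "jaw": 4.8},
  {"slide": [0, 0, 0], "spin": 0, "jaw": 4.8},
  {"slide": [0, 0, 0], "spin": 0, "jaw": 4.8},
  {"slide": [0, 0, 0], "spin": 0, "jaw": 4.8},
])

```text
t: 39.33
ee_pos: [587.3, 75.2, 247.3]
tool_rot: [1.0, 0.0, -0.001, -0.0]
contact_force: [0.2, 0.1, -4.9]
finger_gap: 52.5
```

servo_tool([
  {"slide": [0, 0, 1.5], "spin": 0, "jaw": 4.8},
  {"slide": [0, 0, 2.5], "spin": 0, "jaw": 4.8},
  {"slide": [0, 0, 2.5], "spin": 0, "jaw": 4.8},
  {"slide": [0, 0, 2.0], "spin": 0, "jaw": 4.8},
  {"slide": [0, 0, 1.5], "spin": 0, "jaw": 4.8},
  {"slide": [0, 0, 0.6], "spin": 0, "jaw": 4.8},
  {"slide": [0, 0, 0.4], "spin": 0, "jaw": 4.8},
  {"slide": [0, 0, 0], "spin": 0, "jaw": 4.8},
  {"slide": [0, 0, 0], "spin": 0, "jaw": 4.8},
])

```text
t: 40.08
ee_pos: [588.6, 75.2, 139.1]
tool_rot: [1.0, 0.0, 0.001, -0.0]
contact_force: [0.4, -0.2, -4.6]
finger_gap: 52.2
```

servo_tool([
  {"slide": [0, 0, 0.1], "spin": 0, "jaw": 4.8},
  {"slide": [0, 0, 0.1], "spin": 0, "jaw": 4.8},
  {"slide": [0, 0, 0], "spin": 0, "jaw": 4.8},
  {"slide": [0, 0, 0], "spin": 0, "jaw": 4.8},
])

```text
t: 40.42
ee_pos: [588.3, 74.7, 136.7]
tool_rot: [1.0, -0.0, 0.0, -0.0]
contact_force: [-0.6, -0.2, -4.9]
finger_gap: 52.4
```

servo_tool([
  {"slide": [0, 0, 0.1], "spin": 0, "jaw": 4.8},
  {"slide": [0, 0, 0.1], "spin": 0, "jaw": 4.8},
  {"slide": [0, 0, 0], "spin": 0, "jaw": 4.8},
  {"slide": [0, 0, 0], "spin": 0, "jaw": 4.8},
])

```text
t: 40.75
ee_pos: [588.4, 74.7, 135.0]
tool_rot: [1.0, -0.0, 0.0, -0.0]
contact_force: [-2.9, 0.3, 4.2]
finger_gap: 52.5
```

Contact; release, lift and back away, then check.

servo_tool([
  {"slide": [0, 0, 0], "spin": 0, "jaw": 5.4},
  {"slide": [0, 0, 0], "spin": 0, "jaw": 5.8},
  {"slide": [0, 0, 0], "spin": 0, "jaw": 6.5},
  {"slide": [0, 0, 0], "spin": 0, "jaw": 7.5},
  {"slide": [0, 0, 0], "spin": 0, "jaw": 7.5},
  {"slide": [0, 0, -1.5], "spin": 0, "jaw": 7.5},
  {"slide": [0, 0, -2.5], "spin": 0, "jaw": 7.5},
  {"slide": [0, 0, -3.0], "spin": 0, "jaw": 7.5},
  {"slide": [0, 0, -3.0], "spin": 0, "jaw": 7.5},
  {"slide": [0, 0, -2.0], "spin": 0, "jaw": 7.5},
])

```text
t: 41.58
ee_pos: [589.0, 74.9, 257.2]
tool_rot: [1.0, -0.0, 0.001, -0.0]
contact_force: [0.0, -0.4, 0.1]
finger_gap: 74.9
```

servo_tool([
  {"slide": [-1.6, -3.5, 0], "spin": 0, "jaw": 7.5},
  {"slide": [-1.6, -3.5, 0], "spin": 0, "jaw": 7.5},
  {"slide": [-1.6, -3.5, 0], "spin": 0, "jaw": 7.5},
  {"slide": [-1.6, -3.5, 0], "spin": 0, "jaw": 7.5},
  {"slide": [-1.6, -3.5, 0], "spin": 0, "jaw": 7.5},
  {"slide": [-1.6, -3.5, 0], "spin": 0, "jaw": 7.5},
  {"slide": [-1.6, -3.5, 0], "spin": 0, "jaw": 7.5},
  {"slide": [-1.6, -3.5, 0], "spin": 0, "jaw": 7.5},
  {"slide": [0, 0, 0], "spin": 0, "jaw": 7.5},
  {"slide": [0, 0, 0], "spin": 0, "jaw": 7.5},
])

```text
t: 42.42
ee_pos: [459.4, 356.5, 254.2]
tool_rot: [1.0, 0.002, 0.0, -0.0]
contact_force: [0.0, -1.1, -0.3]
finger_gap: 75.1
```

```bash
python3 - <<'E'
from m import *
o=observe(); print(o["t"],o["ee_pos"],o["contact_force"],o["finger_gap"])
t=read_camera("top"); save(t,"t11"); caps(t)
s=read_camera("scene"); save(s,"s11")
for n in ["fresh_center","keep_center","old_center","beaker_center","jar_center"]: print(n,[(cam2w(d["position"],s).round(1).tolist(),round(d["conf"],2)) for d in place_of(n,s)][:2])
E
python3 -c "
import cv2,numpy as np
a=cv2.imread('pics/t11.png');b=cv2.imread('pics/s11.png')
cv2.imwrite('pics/c11.png',np.hstack([cv2.resize(a,(400,300)),cv2.resize(b,(400,300))]))"
```

```text
42.4167 [459.35397727 356.54523461 254.22951458] [ 0.02488206 -1.09583873 -0.25617167] 75.12161277977303
blue [157, 0, 19, 6, 89] [973.1 192. ]
blue [31, 68, 110, 60, 2957] [766.6 376.1]
blue [338, 93, 42, 23, 742] [ 750.6 -213.9]
blue [416, 126, 27, 27, 577] [ 674.6 -359.4]
blue [0, 159, 11, 17, 153] [619.6 511.1]
blue [207, 169, 26, 27, 560] [586.  76.]
blue [5, 194, 44, 25, 292] [542.3 453. ]
orange [245, 164, 28, 28, 580] [594.1  -3.7]
red [398, 251, 17, 16, 203] [ 422.8 -323.6]
green [212, 146, 17, 18, 234] [655.5  82. ]
fresh_center [([652.4, 81.3, 49.5], 0.58)]
keep_center [([664.1, 1.5, 51.2], 0.62)]
old_center [([420.1, -327.9, 48.3], 0.83)]
beaker_center [([626.7, 254.7, 32.8], 0.83)]
jar_center [([422.9, -4.0, 24.1], 0.62)]
```

View pics/c11.png

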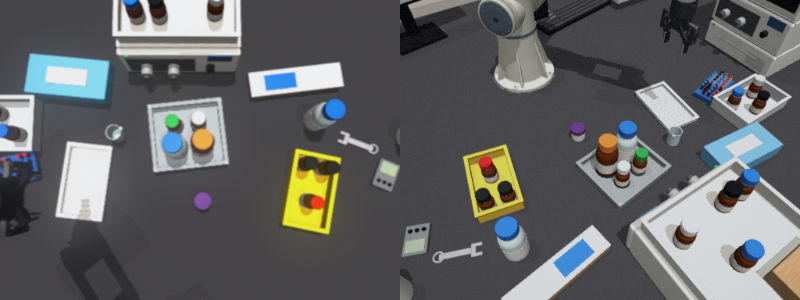

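```bash
python3 -c "
from bench import close_job
print(close_job())"
```

```text
the job is handed in; nothing more can be done
None
```

I finished the job and handed it in at about 42 s of the 144 s allowed; the hand-in gives no verdict.

In order, I:
1. stood the blue- and orange-capped big bottles in the drip tray;
2. stood the red-capped bottle in the yellow tub;
3. put the green-capped bottle on the red one's place;
4. put the orange bottle back, then the blue one.

I lowered each bottle in small steps until the force reading showed contact, then released it.

**Last checks:**
- **Bottles:** in the final pictures every bottle stands upright. The red one is in the free part of the tub.
- **Big bottles:** the blue and orange caps measure within about 2 mm of where they started.
- **Green bottle:** its cap measures about 3 mm to the left of its disc's centre, from being gripped slightly off-centre. I did not correct this.
- **Bystanders:** the white-capped bottle, beaker and jar read within about 4 mm of the first readings in the same view. That is within the detector's error.
- **Gripper:** it was open, clear of everything and above the drip tray at hand-in.

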